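# Set up the storeroom dehumidifier: handle down, air flap at 45 degrees, switch on

### The job

Get the dehumidifier ready to run: fold its carrying handle back down flat and raise the air flap on top to 45 degrees above its closed, level position. Let go of the flap and watch for a good second that its friction hinge holds it there, and only then switch the machine on by pressing the raised front end of the rocker switch fully down. Leave the stopper on top of the machine and the things standing beside it where they are.

Things in the scene. Friction and masses are not known exactly. Their poses are not given: they have to be found in the camera images.
- dehumidifier: Boxy off-white dehumidifier, fixed, 240 mm deep (its x) x 260 wide (its y) x 200 high to its flat deck. Origin: centre of its underside; -x points out of the front (water tank, roughly towards the robot), y left, z up; offsets below are in this frame, mm. On the deck a raised outlet housing (x -36..40, y -85..85, top 226). Bin, toolbox, tins stand clear, beyond 420 mm to either side.
- flap_hinge (a point): Middle of the air flap's hinge axis, which runs along the machine's y; at (20, 0, 232).
- flap_tab (a point): Middle of the air flap's finger tab. The flap is a light grey plate 150 wide, 60 from hinge to front edge, 6 thick; from the middle of its front edge a tab 26 wide (y), 40 long, 8 thick sticks out over the lower deck, with room for a finger at either side and 28 mm below when shut. This point is 86 mm from the hinge axis, 26 beyond the front edge, 14 from the tab's end.
- flap (a joint): Angle of the air flap in rad: 0 shut and level, grows as its front edge and tab rise, stop at 1.0. Friction hinge: it stays where it is let go; about 1 to 2 N up or down at the tab moves it. Starts a little ajar.
- handle_pivot (a point): Middle of the handle's pivot axis, which runs along the machine's y; at (-20, 0, 222).
- handle_bar (a point): Middle of the grip of the grey carrying handle, a U-shaped bail 228 mm wide over its arms; the grip is a round bar 16 mm thick and 130 long along the machine's y, 100 mm from the pivot axis. Folded, it lies level behind the outlet housing at (80, 0, 222), 22 mm above the deck.
- handle (a joint): Angle of the handle in rad: 0 folded back level (stop), 1.57 upright. It swings back, away from the front, as it folds; stiff pivots hold it where it is left; up to about 3 N at the grip moves it.
- rocker_press (a point): Where to press the power rocker: on the top of its front half, 16 mm in front of its pivot. The black rocker (48 long in x, 28 wide in y) is on the front deck at the right-hand side seen from the robot, pivot at (-88, -95, 203). The front half is tilted up when off; when on, the top of the front half lies level at height 206 mm.
- rocker (a joint): Angle of the rocker in rad: 0 off (front end raised about 8 mm), 0.35 on (front end fully down). About 3 N on the front end moves it; it stays as left.
- stopper_mid (a point): Middle of a pink silicone stopper, 33 mm across and 20 tall, standing loose on the front deck at the left, about 94 mm from the middle. To be left there.
- beaker_mid (a point): Middle of an upturned glass beaker, 72 mm across, 90 tall, standing on the coaster to the left of the machine. To be left there.
- coaster: Round bamboo coaster, 96 mm across, 9 thick, under the beaker; origin under its centre. To be left there.
- hook: Chrome hook on a 45 x 30 mm back plate, 42 mm high, lying on the shelf to the right of the machine; origin under its plate. To be left there.
- tape_mid (a point): Middle of a cardboard tape roll, 90 mm across, 48 tall, lying flat to the right of the machine. To be left there.

How it is judged:
By the outcome, as a careful person would: the job done as asked, in the order asked, and still so for the second after the job is handed in, with the robot touching nothing.
It also fails if it takes over 58 s, if anything falls off the work surface, if the arm or the gripper's body presses on something with over 40 N, if the wrist force passes 120 N, or if a joint passes its speed limit or range.

### The arm

A 6-joint arm with a two-finger parallel gripper is mounted at the origin on the work surface. World frame = base frame: x ahead of the robot, y to its left, z up, the work surface at z = 0. Lengths are in m, angles in rad, forces in N, time in s.
With the tool pointing down it reaches from about 0.325 to 0.775 m from the base axis. Payload 9.3 kg.
Tool frame: the origin (TCP) lies at the very end of the fingers, on their centre line; the grasp point (between the pads) lies 19 mm behind it (grip_depth is the distance from the TCP to the grasp point, in m); z points along the fingers, x is the direction in which the jaws open and shut, and the axes are right-handed (so a half turn about z gives the same grasp; the last joint's range is limited). The gripper opens to 85 mm and grips with 20 to 120 N. Pads are 22 mm wide; open, the fingers measure 114 mm over their backs; the gripper's body (76 mm by 85 mm) begins 54 mm behind the grasp point. The pads swing forward as they close: fully open they stand 13 mm farther back than shut.
Start: joints at [-1.428, 0.259, 0.021, 1.334, 0, 1.418], TCP at [0.16, -0.526, 0.231] pointing down, gripper open.
Joint ranges: [-3.04, 3.04], [-0.91, 1.82], [-1.04, 1.36], [-1.92, 1.95], [-1.52, 1.45], [-3.14, 3.14]. Speed limits (rad/s): [2.22, 2.22, 2.79, 3.14, 3.14, 3.14].

### API

Orientations are given as [roll, pitch, yaw] about the fixed x, y, z axes, in that order (R = Rz(yaw) Ry(pitch) Rx(roll)).
In Python, from bench import observe, read_camera, camera_params, sign_off, regions_of, grip_depth gives the robot as it stands.
- The arm moves only by the shell command python3 -m creep 'ROWS' [OPENING] [FORCE]. ROWS is JSON, a list that holds one entry, the list of rows, each a list of 6 numbers: the shift along the tool's x, y, z normalised to -1 to 1, where 1 is 0.3 m, then the turn, a rotation vector about the tool's x, y, z normalised to -1 to 1, where 1 is pi/4 rad. In form: [[[tx, ty, tz, rx, ry, rz], ...]]. A call has 1 to 5 rows; each row is the pose to reach, as a shift and turn from the pose commanded when the call began, along the tool's axes at that moment; what a row does not reach only later rows make up. A row lasts 1/10 s, in which the tool goes at most 50 mm and 8.59 degrees, less where a joint would pass 70% of its speed; a pose out of reach is approached as far as the arm can. A call with a number of a shift or a turn outside -1 to 1 is refused whole. A call with a gripper value outside its range is refused whole. OPENING is the closure, from 0 (fully open) to 1 (shut), set as the call begins (- or left out, the last holds). The fingers move at their own pace and stop on an object; FORCE is the grip in N (left out, the last holds). Time passes only in rows, so rows that repeat a pose let the fingers close. It gives the time, the measured TCP pose, the force and the opening at its end, in the units of the state.
- observe(): the state, without advancing time (a new reading comes with each control period).
- read_camera(name): name is "scene" or "top" or "wrist"; returns the picture (384x512x3 uint8, blue, green, red); there is no depth.
- camera_params(name): a dict with "vertical_fov" (degrees; the focal length in pixels is half the picture's height over the tangent of half this angle, whatever the lens; pixels are square), "cx", "cy" (the principal point, pixels), "extrinsics" (4x4, takes a point from camera to world coordinates); the wrist camera has in their place "tool_from_camera" (4x4, takes a point from camera to tool coordinates, whose origin is the TCP and whose axes are the tool frame's). Camera axes: x right, y down, z forward; pixel columns grow to the right and rows downward; lengths in m; the calibration is good to about 2 mm. A picture is of the moment at which its call begins: read the wrist's pose just before it. camera_params takes no time and is no camera call.
- sign_off(): hands the job in, once; it reports no verdict.
Trained networks look in the newest picture that a camera, given by its name, has taken for a name from the list of things; names that differ only in an ending like _2 or _b are one class to them, and where a whole thing is asked for, a point or a joint stands for the part that bears it (a point fixed in the world has none). Each returns a list of dicts, best first, with "p" (0 to 1); they miss things now and then, are a little off and sometimes report something else, mostly with a low value. They report only what shows in the picture. A call takes as long as a camera call.
- regions_of(camera, target): "region" (384x512 bool, what is visible of it) and "pixel" ([row, column] in pixels, amid what is visible of it).
The state is a dict: "clock": time; "joint_positions": joint angles; "joint_velocities": joint speeds; "effort": joint torques, N m; "tcp_pos": TCP position; "tcp_rot": TCP orientation; "wrist_force": force on the tool from outside, world axes, zero at the start; "wrist_torque": the same for the moment, N m; "width": finger opening in m.
Only numpy, scipy, OpenCV 4.12 (cv2) and the standard library are available. Lean on these libraries where they do the work, as an engineer would, in place of code of your own. Each camera call takes 0.05 s, during which the arm holds its last target.

## Working session

There is one attempt and no reset: what is moved stays moved. The work goes in short steps, Python scripts to look and compute and a shell command to move; the robot and the scene stay as the last step left them, time stands still between calls to the robot, and variables do not carry over. Pictures are saved under pics/ and viewed, and the job is handed in when it is done.

```bash
ls; mkdir -p pics
python3 - <<'E'
from bench import *
import bench,cv2
s=observe();print({k:s[k] for k in('clock','tcp_pos','tcp_rot','width','wrist_force')},grip_depth)
for c in('scene','top','wrist'):
    cv2.imwrite(f'pics/{c}0.png',read_camera(c));p=camera_params(c);print(c,p)
E
```

```text
pics
{'clock': 0.0, 'tcp_pos': array([ 0.16025989, -0.52586183,  0.23068603]), 'tcp_rot': array([-3.14141626e+00,  1.25956323e-03, -1.27506260e+00]), 'width': 0.0850004235773986, 'wrist_force': array([-0.98255198,  0.20465339, -0.29730357])} 0.0187
scene {'vertical_fov': 50.13417747845312, 'cx': 256.2701131152696, 'cy': 197.17854307446981, 'extrinsics': array([[-0.77903662,  0.48143974, -0.40164378,  0.98558671],
       [ 0.62677961,  0.61414279, -0.47955808,  0.51141859],
       [ 0.01578831, -0.62533544, -0.78019633,  0.88852055],
       [ 0.        ,  0.        ,  0.        ,  1.        ]])}
top {'vertical_fov': 52.93767013705214, 'cx': 254.4362645758413, 'cy': 192.89115729506665, 'extrinsics': array([[ 0.01192151, -0.97606439,  0.21715473,  0.4189736 ],
       [-0.9999277 , -0.01129616,  0.00412089,  0.04723787],
       [-0.00156924, -0.21718816, -0.9761285 ,  0.90588434],
       [ 0.        ,  0.        ,  0.        ,  1.        ]])}
wrist {'vertical_fov': 59.549543079061415, 'cx': 253.990275047562, 'cy': 193.99328134430309, 'tool_from_camera': array([[ 9.99999080e-01,  9.68032213e-04,  9.50676509e-04,
        -7.88472212e-04],
       [-1.19297002e-03,  9.61092242e-01,  2.76225051e-01,
        -6.92912557e-02],
       [-6.46293070e-04, -2.76225931e-01,  9.61092512e-01,
        -1.43183919e-01],
       [ 0.00000000e+00,  0.00000000e+00,  0.00000000e+00,
         1.00000000e+00]])}
```

View pics/scene0.png

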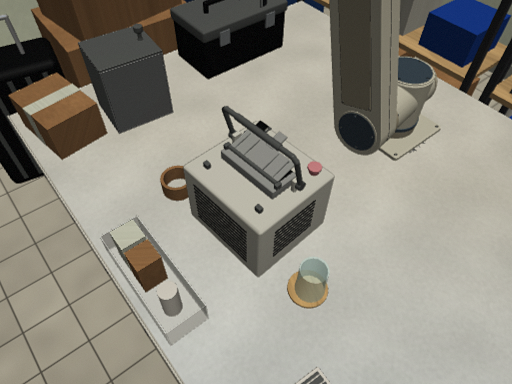

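View pics/top0.png

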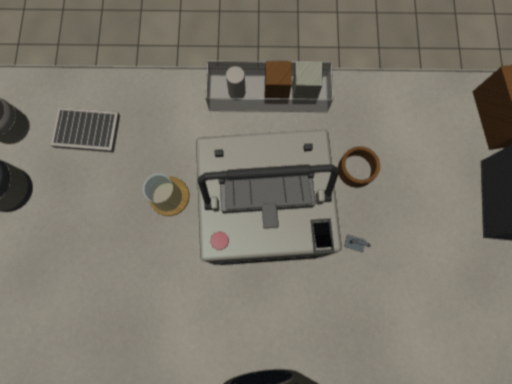

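```bash
cat > h.py <<'E'
import numpy as np,cv2
from bench import *
from scipy.spatial.transform import Rotation as R
def cam(name,st=None):
    p=camera_params(name);f=192/np.tan(np.radians(p['vertical_fov']/2))
    if 'extrinsics' in p: T=p['extrinsics']
    else:
        st=st or observe();W=np.eye(4);W[:3,:3]=R.from_euler('xyz',st['tcp_rot']).as_matrix();W[:3,3]=st['tcp_pos'];T=W@p['tool_from_camera']
    return f,p['cx'],p['cy'],T
def proj(c,P):
    f,cx,cy,T=c;q=(np.atleast_2d(P)-T[:3,3])@T[:3,:3]
    return np.c_[cx+f*q[:,0]/q[:,2],cy+f*q[:,1]/q[:,2]]
def atz(c,u,v,z):
    f,cx,cy,T=c;d=T[:3,:3]@np.array([(u-cx)/f,(v-cy)/f,1]);o=T[:3,3]
    return o+d*(z-o[2])/d[2]
def M(pose,P):  # machine frame mm -> world m
    x,y,a=pose;P=np.atleast_2d(P)/1000.;c,s=np.cos(a),np.sin(a)
    return np.c_[x+c*P[:,0]-s*P[:,1],y+s*P[:,0]+c*P[:,1],P[:,2]]
def handle_pts(h):
    return np.array([[-20+100*np.cos(h),y,222+100*np.sin(h)] for y in(-65,0,65)])
def flap_pt(a,r=86,y=0,off=0): return np.array([20-r*np.cos(a)+off*np.sin(a)*1,y,232+r*np.sin(a)+off*np.cos(a)])
E
python3 - <<'E'
import cv2
a=cv2.imread('pics/top0.png')[115:275,180:400];cv2.imwrite('pics/t1.png',cv2.resize(a,None,fx=3.6,fy=3.6,interpolation=cv2.INTER_CUBIC))
a=cv2.imread('pics/scene0.png')[90:290,150:370];cv2.imwrite('pics/s1.png',cv2.resize(a,None,fx=3,fy=3,interpolation=cv2.INTER_CUBIC))
E
```

```text
(no output)
```

View pics/t1.png

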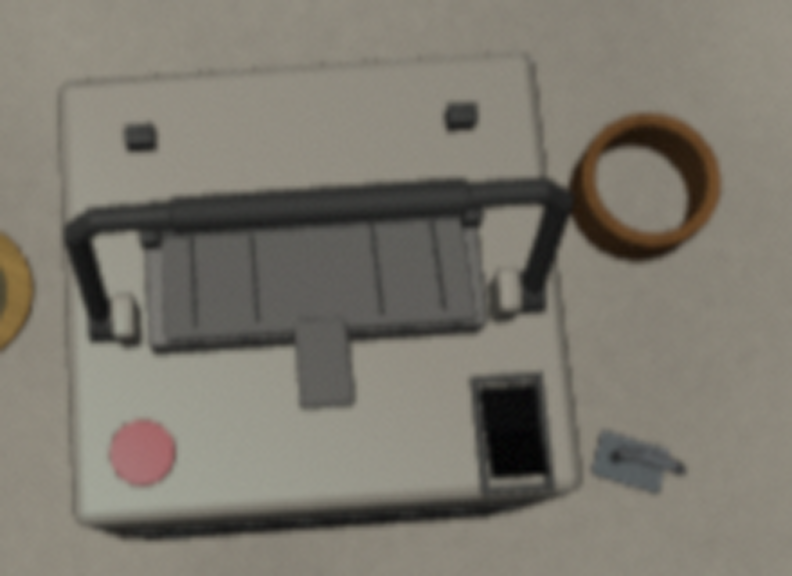

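View pics/s1.png

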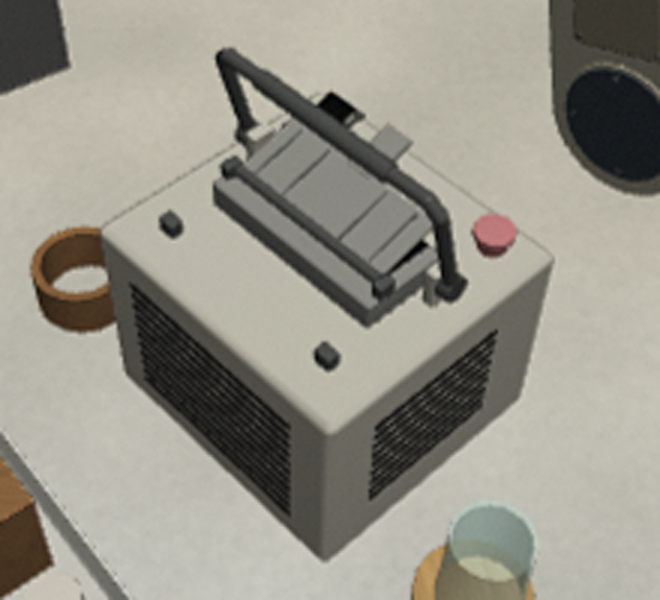

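```bash
cat > fit.py <<'E'
from h import *
from scipy.optimize import least_squares
ct,cs=cam('top'),cam('scene')
T=lambda u,v:(180+u/3.6,115+v/3.6); S=lambda u,v:(150+u/3,90+v/3)
obs=[('t',(120,130,200),T(60,82)),('t',(120,-130,200),T(533,55)),('t',(-120,-130,200),T(581,487)),('t',(-120,130,200),T(75,523)),
('s',(120,130,200),S(328,434)),('s',(120,130,0),S(325,560)),('s',(120,-130,200),S(102,230)),('s',(-120,130,200),S(553,260)),
('t','h',T(320,204)),('s','h',S(335,130)),('t','f',T(327,404)),('t',(-88,-95,203),T(515,432)),('s','f',S(397,128))]
def pts(p):
    h,f=p[3:5];o=[]
    for c,P,_ in obs:
        if P=='h':P=handle_pts(h)[1]
        elif P=='f':P=flap_pt(f,100,0,0)
        o.append(proj(ct if c=='t' else cs,M(p[:3],P))[0])
    return np.array(o)
O=np.array([o[2] for o in obs])
r=least_squares(lambda p:(pts(p)-O).ravel(),[.52,.03,0,1.3,.1],loss='soft_l1')
if __name__=='__main__':
    print(r.x,np.degrees(r.x[2:]));print(np.round((pts(r.x)-O),1).tolist())
    p=r.x;np.save('pose.npy',p)
    for n,c,(x,y,w,hh),k in(('top',ct,(180,115,220,160),3.6),('scene',cs,(150,90,220,200),3)):
        im=cv2.resize(cv2.imread(f'pics/{n}0.png')[y:y+hh,x:x+w],None,fx=k,fy=k,interpolation=cv2.INTER_CUBIC)
        def L(P,col):
            q=((proj(c,M(p[:3],np.array(P,float)))-[x,y]+.5)*k).astype(int);cv2.polylines(im,[q],False,col,1,cv2.LINE_AA)
        for z in(0,200):L([(-120,-130,z),(120,-130,z),(120,130,z),(-120,130,z),(-120,-130,z)],(0,0,255))
        L([(-36,-85,226),(40,-85,226),(40,85,226),(-36,85,226),(-36,-85,226)],(0,255,0))
        L(handle_pts(p[3]),(255,255,0));L([(-20,114,222),(-20,-114,222)],(255,0,255))
        f=p[4];L([flap_pt(f,r_,y_) for r_,y_ in((0,75),(60,75),(60,13),(100,13),(100,-13),(60,-13),(60,-75),(0,-75),(0,75))],(255,0,0))
        L([(-112,-109,206),(-64,-109,206),(-64,-81,206),(-112,-81,206)],(0,255,255))
        cv2.imwrite(f'pics/ov_{n}.png',im)
    for t in('stopper_mid','handle_bar','flap_tab','beaker_mid','tape_mid','hook','rocker_press'):
        for n in('top',):
            g=regions_of(n,t)
            print(t,[(round(d['p'],2),np.round(d['pixel'],1).tolist()) for d in g[:2]])
E
python3 fit.py
```

```text
[0.57756716 0.02753291 0.08347024 1.30322385 0.33916589] [ 4.78249245 74.66922646 19.43277427]
[[-1.8, -1.1], [0.2, -2.7], [1.8, 1.3], [-0.9, 1.7], [0.2, -0.1], [-0.7, 4.4], [-3.4, -1.7], [1.6, -2.7], [-0.5, 0.2], [-5.0, -1.7], [0.3, -0.2], [-0.7, 0.2], [0.2, 0.2]]
stopper_mid [(0.52, [240.6, 217.4]), (0.47, [198.3, 178.6])]
handle_bar [(0.64, [174.6, 269.1])]
flap_tab [(0.79, [190.9, 264.8]), (0.15, [234.9, 320.7])]
beaker_mid [(0.66, [187.7, 162.0])]
tape_mid [(0.72, [157.6, 360.0])]
hook [(0.66, [243.2, 353.2]), (0.66, [230.9, 323.2])]
rocker_press [(0.89, [234.7, 321.4])]
```

View pics/ov_top.png

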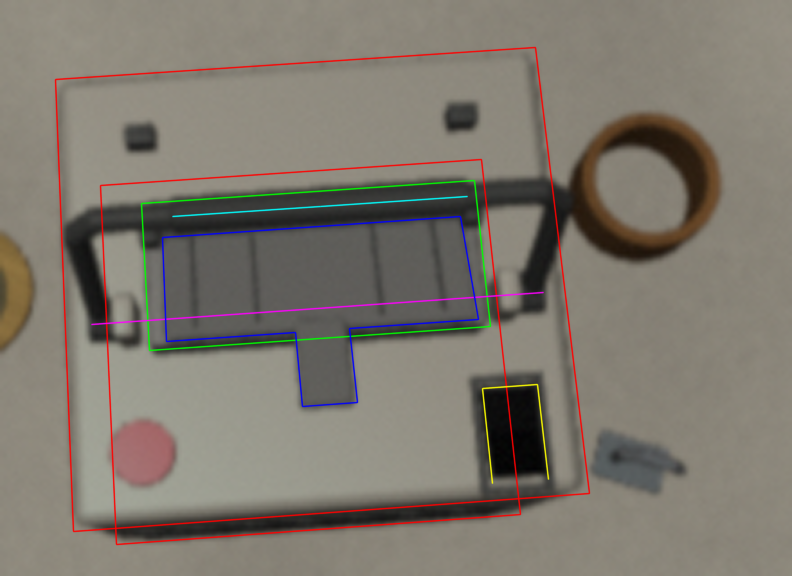

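View pics/ov_scene.png

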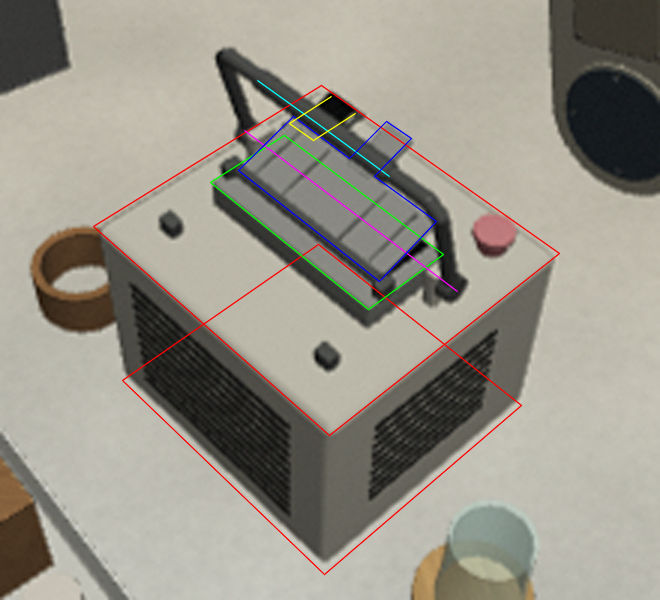

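```bash
cat >> h.py <<'E'
def plan(t,yaw,pitch=0.,roll=np.pi,maxd=.25,maxa=np.radians(42.9)):
    """target world TCP, orientation -> normalised row; pitch: extra tilt given via euler"""
    s=observe();A=R.from_euler('xyz',s['tcp_rot']);B=R.from_euler('xyz',[roll,pitch,yaw])
    d=A.inv().apply(np.array(t)-s['tcp_pos']);rv=(A.inv()*B).as_rotvec()
    n=max(np.linalg.norm(d)/.05,np.degrees(np.linalg.norm(rv))/8.59)
    dn,an=np.linalg.norm(d),np.linalg.norm(rv)
    d2=d*min(1,maxd/max(dn,1e-9));rv2=rv*min(1,maxa/max(an,1e-9))
    print('row',np.round(np.r_[d2/.3,rv2/(np.pi/4)],3).tolist(),'rows needed',round(n,1),'dist mm',np.round(d*1000,1),'turn deg',np.round(np.degrees(rv),1))
def where(pose=None):
    s=observe();p=np.load('pose.npy')if pose is None else pose
    x,y,a=p[:3];d=s['tcp_pos']-[x,y,0];c,sn=np.cos(a),np.sin(a)
    print('t',round(s['clock'],2),'tcp machine mm',np.round([1000*(c*d[0]+sn*d[1]),1000*(-sn*d[0]+c*d[1]),1000*d[2]],1),'rot',np.round(s['tcp_rot'],3),'F',np.round(s['wrist_force'],1),'w',round(s['width'],4))
def mplan(x,y,z,dyaw=np.pi/2,tilt=0,**k):
    p=np.load('pose.npy');w=M(p[:3],(x,y,z))[0];B=R.from_euler('z',p[2])*R.from_euler('y',tilt)*R.from_euler('xyz',[np.pi,0,dyaw])
    e=B.as_euler('xyz');plan(w,e[2],e[1],e[0],**k)
E
python3 - <<'E'
from h import *
where(); mplan(-50,0,420)
E
```

```text
t 0.5 tcp machine mm [-462.  -516.9  231.2] rot [ 3.142  0.    -1.275] F [1.  0.  0.5] w 0.0856
row [-0.507, -0.62, -0.229, -0.0, 0.0, -0.953] rows needed 19.5 dist mm [-418.5 -511.6 -188.7] turn deg [  -0.     0.  -167.8]
```

View pics/wrist0.png

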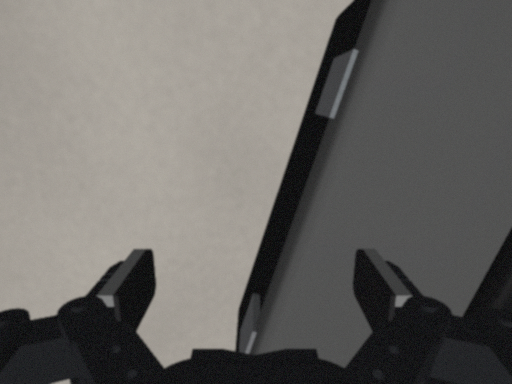

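```bash
python3 -m creep '[[[0,0,-0.5,0,0,0],[0,0,-0.5,0,0,0],[0,0,-0.5,0,0,0],[-0.32,0,-0.55,0,0,0],[-0.32,0,-0.55,0,0,-0.3]]]' 1 30
python3 - <<'E'
from h import *
where(); mplan(-50,0,420)
E
```

```text
clock: 1.0
tcp_pos: [0.1323, -0.4351, 0.3972]
tcp_rot: [3.141, -0.002, -1.124]
wrist_force: [-0.2, 0.7, 0.5]
width: 0.0124
t 1.0 tcp machine mm [-482.3 -423.9  397.2] rot [ 3.141e+00 -2.000e-03 -1.124e+00] F [-0.2  0.7  0.5] w 0.0124
row [-0.334, -0.763, -0.033, 0.001, 0.0, -0.953] rows needed 18.5 dist mm [-242.6 -554.7  -23.7] turn deg [   0.2    0.  -159.2]
```

```bash
python3 -m creep '[[[-0.334,-0.763,-0.033,0,0,-0.95],[-0.334,-0.763,-0.033,0,0,-0.95],[-0.334,-0.763,-0.033,0,0,-0.95],[-0.334,-0.763,-0.033,0,0,-0.95],[-0.334,-0.763,-0.033,0,0,-0.95]]]'
python3 - <<'E'
from h import *
where(); mplan(-50,0,420)
E
```

```text
clock: 1.5
tcp_pos: [0.2962, -0.2434, 0.4066]
tcp_rot: [3.141, -0.001, -0.374]
wrist_force: [0.3, -0.8, -0.0]
width: -0.0
t 1.5 tcp machine mm [-302.9 -246.6  406.6] rot [ 3.141e+00 -1.000e-03 -3.740e-01] F [ 0.3 -0.8 -0. ] w -0.0
row [0.279, -0.785, -0.032, 0.001, -0.0, -0.953] rows needed 13.5 dist mm [ 118.2 -332.9  -13.5] turn deg [ 1.000e-01 -0.000e+00 -1.162e+02]
```

```bash
python3 -m creep '[[[0.279,-0.785,-0.032,0,0,-0.95],[0.279,-0.785,-0.032,0,0,-0.95],[0.279,-0.785,-0.032,0,0,-0.95],[0.279,-0.785,-0.032,0,0,-0.95],[0.279,-0.785,-0.032,0,0,-0.95]]]' >/dev/null
python3 - <<'E'
from h import *
where(); mplan(-60,0,400)
E
```

```text
t 2.0 tcp machine mm [-122.8  -72.9  416.2] rot [ 3.141e+00 -1.000e-03  3.740e-01] F [ 1.1 -1.9  0.6] w 0.0003
row [0.27, -0.173, 0.054, 0.001, -0.0, -0.953] rows needed 8.5 dist mm [ 81.  -51.9  16.2] turn deg [  0.1  -0.  -73.4]
```

```bash
python3 -m creep '[[[0.27,-0.173,0,0,0,-0.95],[0.27,-0.173,0,0,0,-0.95],[0.27,-0.173,0,0,0,-0.95],[0.27,-0.173,0,0,0,-0.95],[0.27,-0.173,0,0,0,-0.95]]]' >/dev/null
python3 - <<'E'
from h import *
where(); mplan(-60,0,416)
E
```

```text
t 2.5 tcp machine mm [-60.3  -1.8 415.5] rot [-3.141  0.     1.121] F [-0.1 -0.1  0.7] w -0.0
row [0.006, -0.002, -0.002, -0.001, 0.0, -0.679] rows needed 3.6 dist mm [ 1.7 -0.7 -0.5] turn deg [ -0.    0.  -30.6]
```

```bash
python3 -m creep '[[[0,0,0,0,0,-0.68],[0,0,0,0,0,-0.68],[0,0,0,0,0,-0.68],[0,0,0,0,0,-0.68],[0,0,0,0,0,-0.68]]]' >/dev/null
python3 - <<'E'
from h import *
where();s=observe()
im=read_camera('wrist');cv2.imwrite('pics/w1.png',im);cv2.imwrite('pics/top1.png',read_camera('top'))
p=np.load('pose.npy');c=cam('wrist',s)
im=cv2.resize(im,None,fx=1.5,fy=1.5)
def L(P,col):
    q=((proj(c,M(p[:3],np.array(P,float))))*1.5).astype(int);cv2.polylines(im,[q],False,col,1,cv2.LINE_AA)
L([(-120,-130,200),(120,-130,200),(120,130,200),(-120,130,200),(-120,-130,200)],(0,0,255))
L([(-36,-85,226),(40,-85,226),(40,85,226),(-36,85,226),(-36,-85,226)],(0,255,0))
L(handle_pts(p[3]),(255,255,0));L([(-20,114,222),(-20,-114,222)],(255,0,255))
f=p[4];L([flap_pt(f,r_,y_) for r_,y_ in((0,75),(60,75),(60,13),(100,13),(100,-13),(60,-13),(60,-75),(0,-75),(0,75))],(255,0,0))
L([(-112,-109,206),(-64,-109,206),(-64,-81,206),(-112,-81,206)],(0,255,255))
cv2.imwrite('pics/w1o.png',im)
E
```

```text
t 3.0 tcp machine mm [-60.6  -2.4 415.8] rot [3.141 0.    1.649] F [ 0.2  0.5 -0.3] w -0.0
```

View pics/w1o.png

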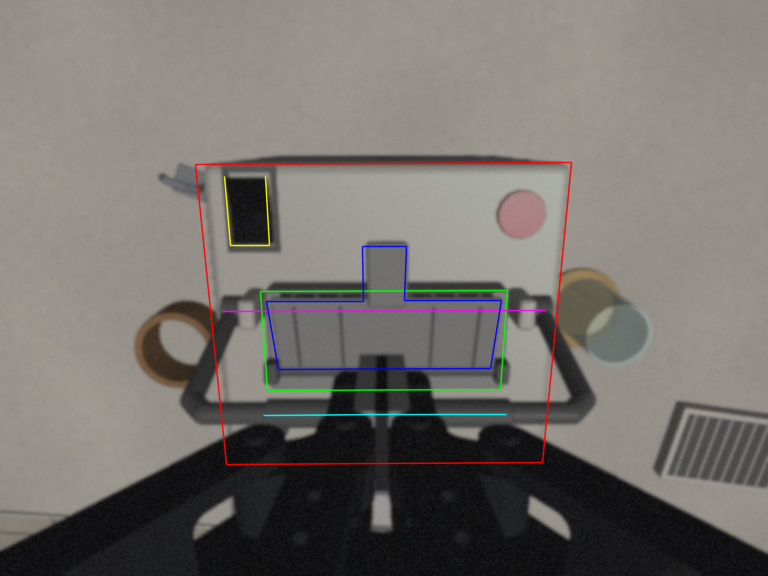

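```bash
cat > fit2.py <<'E'
from h import *
from scipy.optimize import least_squares
ct,cs=cam('top'),cam('scene');cw=cam('wrist')
T=lambda u,v:(180+u/3.6-.5,115+v/3.6-.5); S=lambda u,v:(150+u/3-.5,90+v/3-.5);W=lambda u,v:(u/1.5-.3,v/1.5-.3)
C={'t':ct,'s':cs,'w':cw}
obs=[('t',(1,1),T(60,82)),('t',(1,-1),T(533,55)),('t',(-1,-1),T(581,487)),('t',(-1,1),T(75,523)),
('s',(1,1),S(328,432)),('s',(1,-1),S(104,230)),('s',(-1,1),S(552,260)),
('w',(-1,-1),W(207,167)),('w',(-1,1),W(561,167)),
('t',('h',0,-1.),T(320,204)),('t',('f',100,13),T(300,407)),('t',('f',100,-13),T(355,403)),('t',(-88,-95,203),T(515,432)),
('w',(-88,-95,203),W(248,211)),('w',('f',100,13),W(407,242)),('w',('f',100,-13),W(366,242)),
('s',('f',100,13),S(411,138)),('s',('f',100,-13),S(386,122)),('w',('h',0,0),W(384,412))]
def pts(p):
    h,f,e=p[3:6];o=[]
    for c,P,_ in obs:
        if P[0]=='h':P=handle_pts(h)[1]
        elif P[0]=='f':P=flap_pt(f,P[1],P[2],3)
        elif len(P)==2:P=(P[0]*(120-e),P[1]*(130-e),200)
        o.append(proj(C[c],M(p[:3],P))[0])
    return np.array(o)
O=np.array([o[2] for o in obs])
r=least_squares(lambda p:(pts(p)-O).ravel(),[.577,.027,.08,1.3,.3,3],loss='soft_l1')
print(r.x,np.degrees(r.x[2:5]));print([(o[0],o[1][:2],np.round(e,1).tolist()) for o,e in zip(obs,pts(r.x)-O)])
np.save('pose.npy',r.x)
E
python3 fit2.py
```

```text
[0.57720029 0.02743654 0.07724259 1.31418515 0.27318115 3.44155183] [ 4.42567441 75.29726282 15.65212684]
[('t', (1, 1), [0.9, 0.7]), ('t', (1, -1), [-0.4, 0.1]), ('t', (-1, -1), [-0.1, 0.7]), ('t', (-1, 1), [1.0, -0.0]), ('s', (1, 1), [0.3, -1.0]), ('s', (1, -1), [-1.2, -1.6]), ('s', (-1, 1), [0.4, -2.0]), ('w', (-1, -1), [-3.3, 1.2]), ('w', (-1, 1), [4.1, 0.7]), ('t', ('h', 0), [0.1, 1.5]), ('t', ('f', 100), [0.3, 1.1]), ('t', ('f', 100), [0.5, 1.2]), ('t', (-88, -95), [-0.4, 1.2]), ('w', (-88, -95), [1.1, -0.2]), ('w', ('f', 100), [-0.1, 1.0]), ('w', ('f', 100), [-1.7, 1.1]), ('s', ('f', 100), [0.7, 1.2]), ('s', ('f', 100), [0.8, 0.7]), ('w', ('h', 0), [1.2, 0.6])]
```

Run:
```python
from h import *
where(); mplan(-30,0,276)
```

```text
t 3.1 tcp machine mm [-60.2  -2.7 415.8] rot [3.142 0.    1.645] F [ 0.3 -0.8 -0.1] w -0.0002
row [0.009, 0.101, 0.466, 0.0, 0.0, -0.004] rows needed 2.9 dist mm [  2.8  30.2 139.8] turn deg [ 0.   0.  -0.2]
```

```bash
python3 -m creep '[[[0.01,0.1,0.05,0,0,0],[0.01,0.1,0.2,0,0,0],[0.01,0.1,0.35,0,0,0],[0.01,0.1,0.466,0,0,0],[0.01,0.1,0.466,0,0,0]]]'
python3 - <<'E'
from h import *
where();cv2.imwrite('pics/s2.png',cv2.resize(read_camera('scene')[60:280,150:370],None,fx=2.6,fy=2.6,interpolation=cv2.INTER_CUBIC))
E
```

```text
clock: 3.6
tcp_pos: [0.545, 0.0256, 0.2717]
tcp_rot: [-3.134, -0.001, 1.645]
wrist_force: [-0.1, -0.2, 0.5]
width: -0.0002
t 3.6 tcp machine mm [-32.3   0.6 271.7] rot [-3.134e+00 -1.000e-03  1.645e+00] F [-0.1 -0.2  0.5] w -0.0002
```

View pics/s2.png

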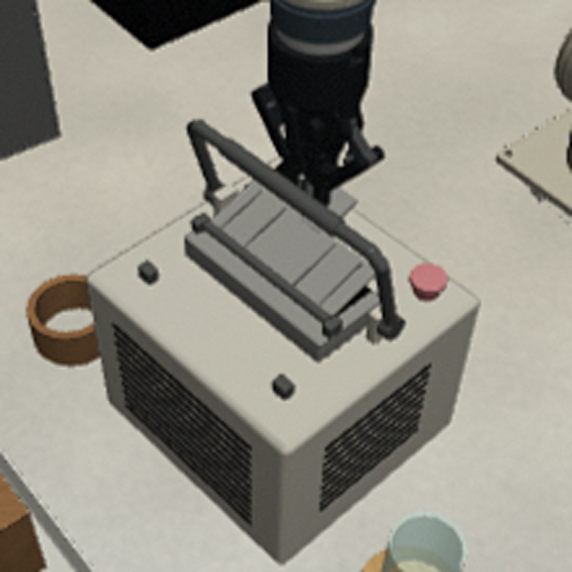

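The closed fingers stand just in front of the bar, around (315,185), and clear of the flap. I'll push the bar back next.

```bash
python3 -m creep '[[[0,0.05,0,0,0,0],[0,0.09,0,0,0,0],[0,0.13,0,0,0,0],[0,0.17,0,0,0,0],[0,0.215,0,0,0,0]]]'
python3 - <<'E'
from h import *
where()
E
python3 -m creep '[[[0,0,0,0,0,0]]]'
python3 - <<'E'
from h import *
where();cv2.imwrite('pics/s3.png',cv2.resize(read_camera('scene')[60:280,150:370],None,fx=2.6,fy=2.6,interpolation=cv2.INTER_CUBIC))
E
```

```text
clock: 4.15
tcp_pos: [0.6116, 0.0302, 0.2785]
tcp_rot: [3.141, 0.001, 1.646]
wrist_force: [-5.5, -0.7, -4.3]
width: 0.0002
t 4.15 tcp machine mm [3.450e+01 1.000e-01 2.785e+02] rot [3.141e+00 1.000e-03 1.646e+00] F [-5.5 -0.7 -4.3] w 0.0002
clock: 4.25
tcp_pos: [0.613, 0.0302, 0.2778]
tcp_rot: [3.139, 0.0, 1.646]
wrist_force: [-0.2, -0.8, -0.1]
width: 0.0001
t 4.25 tcp machine mm [ 35.9  -0.  277.8] rot [3.139 0.    1.646] F [-0.2 -0.8 -0.1] w 0.0001
```

View pics/s3.png

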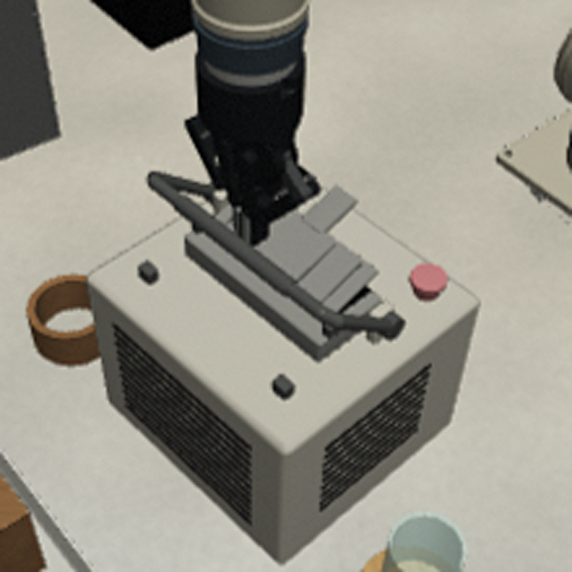

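```bash
python3 -m creep '[[[0,0,-0.11,0,0,0],[0,0.09,-0.12,0,0,0],[0,0.09,-0.06,0,0,0],[0,0.105,-0.01,0,0,0],[0,0.125,0.04,0,0,0]]]'
python3 - <<'E'
from h import *
where()
E
```

```text
clock: 4.8
tcp_pos: [0.6495, 0.0331, 0.2663]
tcp_rot: [3.137, 0.001, 1.647]
wrist_force: [1.8, -0.3, 1.8]
width: -0.0005
t 4.8 tcp machine mm [7.260e+01 1.000e-01 2.663e+02] rot [3.137e+00 1.000e-03 1.647e+00] F [ 1.8 -0.3  1.8] w -0.0005
```

```bash
python3 -m creep '[[[0,0.015,0.04,0,0,0],[0,0.025,0.08,0,0,0],[0,0.027,0.11,0,0,0],[0,0.027,0.12,0,0,0],[0,0.027,0.12,0,0,0]]]'
python3 - <<'E'
from h import *
where()
E
```

```text
clock: 5.3
tcp_pos: [0.657, 0.0338, 0.2298]
tcp_rot: [3.139, 0.0, 1.647]
wrist_force: [-0.0, 0.2, 7.5]
width: 0.0003
t 5.3 tcp machine mm [8.000e+01 1.000e-01 2.298e+02] rot [3.139 0.    1.647] F [-0.   0.2  7.5] w 0.0003
```

```bash
python3 -m creep '[[[0,0,0.006,0,0,0],[0,0,0.006,0,0,0]]]'; python3 -m creep '[[[0,0,0.005,0,0,0],[0,0,0.005,0,0,0]]]'
```

```text
clock: 5.5
tcp_pos: [0.6571, 0.0338, 0.2296]
tcp_rot: [3.137, 0.001, 1.647]
wrist_force: [-2.9, 0.9, 18.5]
width: -0.0001
clock: 5.7
tcp_pos: [0.6571, 0.0337, 0.2294]
tcp_rot: [3.135, 0.001, 1.647]
wrist_force: [-5.9, 1.3, 24.8]
width: 0.0001
```

```bash
python3 -m creep '[[[0,0,-0.1,0,0,0],[0,0,-0.25,0,0,0],[0,-0.12,-0.4,0,0,0],[0,-0.28,-0.4,0,0,0],[0,-0.45,-0.4,0,0,0]]]' 0.3
python3 - <<'E'
from h import *
where();s=observe();print(np.round(s['joint_positions'],2))
im=read_camera('wrist');cv2.imwrite('pics/w4.png',im)
cv2.imwrite('pics/s4.png',cv2.resize(read_camera('scene')[60:280,150:370],None,fx=2.6,fy=2.6,interpolation=cv2.INTER_CUBIC))
cv2.imwrite('pics/t4.png',read_camera('top'))
E
```

```text
clock: 6.2
tcp_pos: [0.5253, 0.0236, 0.3457]
tcp_rot: [3.139, 0.001, 1.648]
wrist_force: [0.7, 0.4, 0.7]
width: 0.0599
t 6.2 tcp machine mm [-5.200e+01  2.000e-01  3.457e+02] rot [3.139e+00 1.000e-03 1.648e+00] F [0.7 0.4 0.7] w 0.0599
[-0.11  0.21  0.24  1.6  -0.   -0.19]
```

View pics/s4.png

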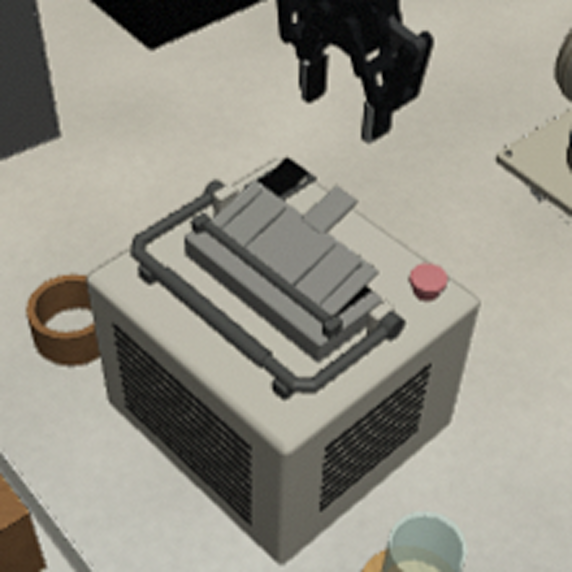

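View pics/w4.png

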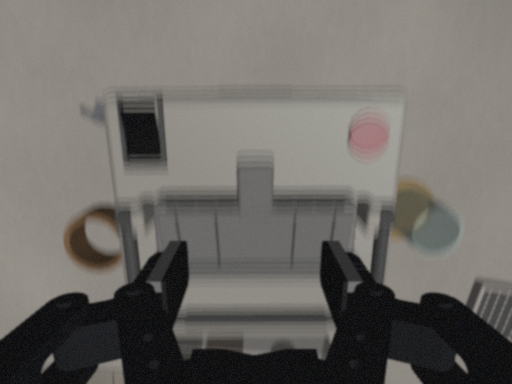

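Run:
```python
from h import *
where();s=observe();im=read_camera('wrist');cv2.imwrite('pics/w5.png',im[120:300,130:390]);sc=read_camera('scene')
c=sc[110:215,215:310];
cv2.imwrite('pics/w5b.png',cv2.resize(im[70:280,90:420],None,fx=2.4,fy=2.4,interpolation=cv2.INTER_CUBIC))
cv2.imwrite('pics/s5.png',cv2.resize(c,None,fx=5,fy=5,interpolation=cv2.INTER_CUBIC))
```

```text
t 6.35 tcp machine mm [-54.1   0.6 346.2] rot [3.14  0.    1.647] F [ 1.2 -0.   0.3] w 0.0597
```

View pics/w5b.png

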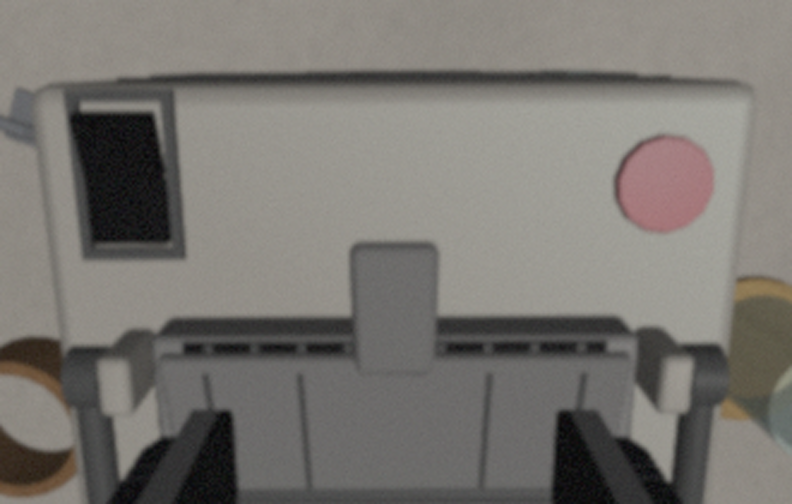

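View pics/s5.png

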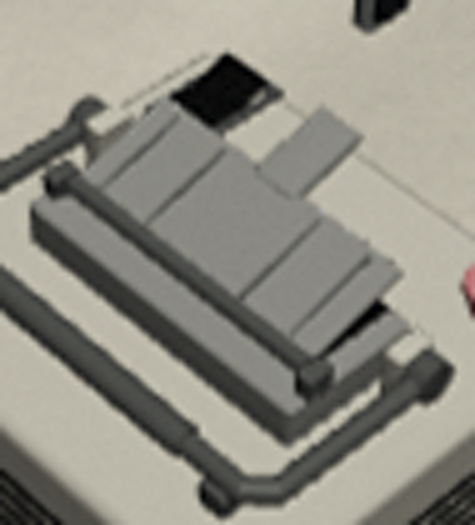

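```bash
cat > fit3.py <<'E'
from h import *
from scipy.optimize import least_squares
C={'s':cam('scene'),'w':cam('wrist')}
W=lambda u,v:(u/2.4+90-.3,v/2.4+70-.3);S=lambda u,v:(u/5+215-.4,v/5+110-.4)
obs=[('w',('f',100,-13,4),W(350,244)),('w',('f',100,13,4),W(438,244)),('w',('f',60,-75,3),W(160,354)),('w',('f',60,75,3),W(630,354)),
('s',('f',100,-13,4),S(322,105)),('s',('f',100,13,4),S(362,137)),('s',('f',60,75,3),S(402,271)),
('w',(-88,-95,203),W(124,175))]
p0=np.load('pose.npy')
def pts(q):
    return np.array([proj(C[c],M(q[:3],flap_pt(q[3],*P[1:]) if P[0]=='f' else P))[0] for c,P,_ in obs])
O=np.array([o[2] for o in obs])
pr=np.array([.002,.002,.01])
r=least_squares(lambda q:np.r_[(pts(q)-O).ravel(),(q[:3]-p0[:3])/pr],[*p0[:3],.3],loss='soft_l1')
print(r.x,np.degrees(r.x[3]),(r.x[:3]-p0[:3])*1000);print(np.round(pts(r.x)-O,1).tolist())
for a in(0.2,.25,.3,.35,.4):print(a,np.round(pts([*p0[:3],a])-O,1).tolist())
E
python3 fit3.py
```

```text
[0.57929227 0.02833883 0.08045326 0.26445149] 15.151954121885387 [2.09197433 0.90228439 3.21067312]
[[-0.7, -0.3], [0.3, -0.4], [-2.0, 0.6], [1.2, 0.1], [-0.6, 0.8], [-0.3, 0.3], [-0.2, 0.6], [0.3, -0.7]]
0.2 [[-1.0, -7.7], [-0.7, -7.7], [-1.8, -5.4], [-0.7, -5.3], [0.3, 1.9], [0.6, 1.4], [0.4, 0.9], [-0.5, -3.6]]
0.25 [[-1.4, -4.5], [-0.4, -4.4], [-2.8, -3.1], [0.3, -3.0], [0.0, 0.6], [0.3, 0.1], [0.3, 0.2], [-0.5, -3.6]]
0.3 [[-1.8, -0.8], [-0.1, -0.8], [-3.8, -0.6], [1.3, -0.5], [-0.3, -0.7], [-0.0, -1.2], [0.1, -0.5], [-0.5, -3.6]]
0.35 [[-2.1, 3.3], [0.2, 3.3], [-4.7, 2.1], [2.2, 2.2], [-0.8, -1.9], [-0.4, -2.4], [-0.2, -1.2], [-0.5, -3.6]]
0.4 [[-2.5, 7.9], [0.5, 7.9], [-5.7, 5.0], [3.2, 5.1], [-1.3, -3.0], [-0.9, -3.5], [-0.5, -1.8], [-0.5, -3.6]]
```

Run:
```python
from h import *
p=np.load('pose.npy');p[0]+=.0012;p[1]+=.0006;p[2]+=.002;np.save('pose.npy',p)
where(); mplan(-63,0,240)
```

```text
t 6.45 tcp machine mm [-5.220e+01 -2.000e-01  3.453e+02] rot [3.14  0.    1.647] F [1.2 0.2 0.2] w 0.0597
row [0.001, -0.036, 0.351, 0.002, 0.0, -0.004] rows needed 2.1 dist mm [  0.2 -10.9 105.3] turn deg [ 0.1  0.  -0.2]
```

```bash
python3 -m creep '[[[0,-0.034,0.05,0,0,0],[0,-0.034,0.15,0,0,0],[0,-0.034,0.25,0,0,0],[0,-0.034,0.34,0,0,0],[0,-0.034,0.35,0,0,0]]]'
python3 - <<'E'
from h import *
where();s=observe();im=read_camera('wrist')
where()
cv2.imwrite('pics/w6b.png',cv2.resize(im,None,fx=1.5,fy=1.5,interpolation=cv2.INTER_CUBIC))
cv2.imwrite('pics/s6.png',cv2.resize(read_camera('scene')[60:230,190:340],None,fx=3.5,fy=3.5,interpolation=cv2.INTER_CUBIC))
E
```

```text
clock: 6.95
tcp_pos: [0.516, 0.0231, 0.2362]
tcp_rot: [-3.136, -0.001, 1.647]
wrist_force: [-0.8, 0.6, -0.4]
width: 0.0598
t 6.95 tcp machine mm [-62.6  -0.  236.2] rot [-3.136e+00 -1.000e-03  1.647e+00] F [-0.8  0.6 -0.4] w 0.0598
t 7.0 tcp machine mm [-6.210e+01 -1.000e-01  2.377e+02] rot [-3.138e+00 -1.000e-03  1.647e+00] F [ 0.2  0.9 -0.4] w 0.0596
```

View pics/w6b.png

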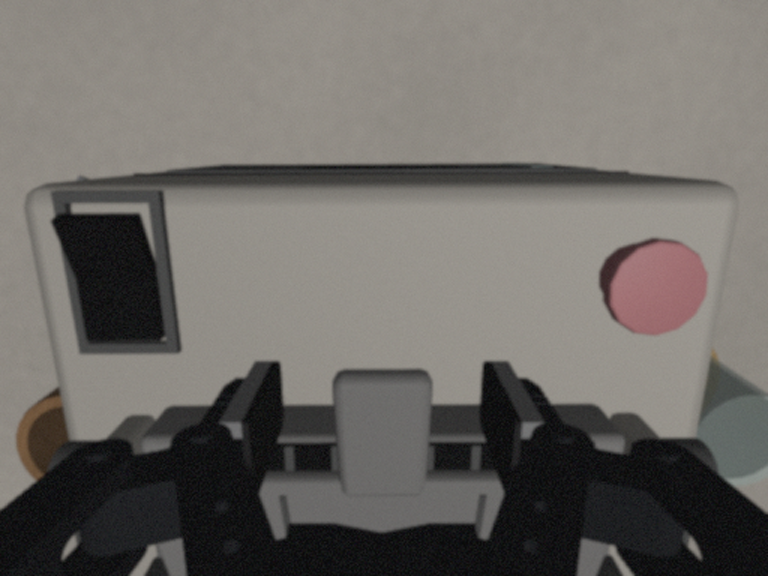

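View pics/s6.png

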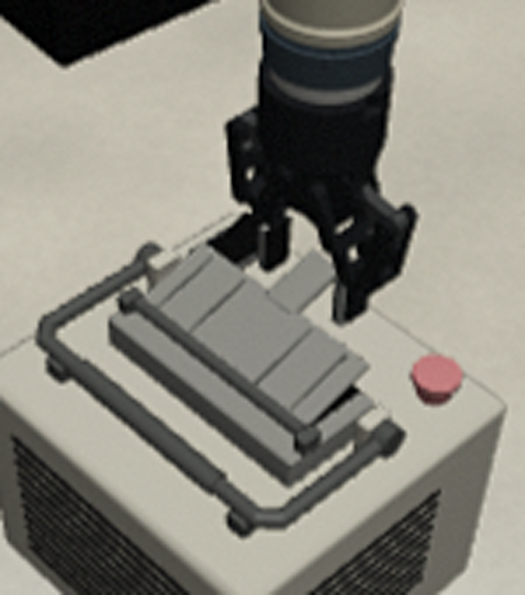

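The tab (columns 333–431) is centred between the fingers (280 and 482), and the stopper is well clear. I'll close on it.

```bash
python3 -m creep '[[[0,0,0,0,0,0],[0,0,0,0,0,0],[0,0,0,0,0,0],[0,0,0,0,0,0],[0,0,0,0,0,0]]]' 0.75 20
python3 - <<'E'
from h import *
where()
p=np.load('pose.npy')
# grasp kinematics: tcp rel. hinge
s=observe();print(np.round(s['joint_positions'],2))
for a in (15,25,35,45,47):
    a=np.radians(a);q=flap_pt(a);print(np.degrees(a).round(),np.round(q,1))
E
```

```text
clock: 7.55
tcp_pos: [0.5166, 0.0232, 0.2403]
tcp_rot: [3.14, -0.0, 1.648]
wrist_force: [2.2, 4.2, 2.0]
width: 0.0252
t 7.55 tcp machine mm [-6.200e+01  1.000e-01  2.403e+02] rot [ 3.14  -0.     1.648] F [2.2 4.2 2. ] w 0.0252
[-0.12  0.2  -0.04  1.33  0.   -0.19]
15.0 [-63.1   0.  254.3]
25.0 [-57.9   0.  268.3]
35.0 [-50.4   0.  281.3]
45.0 [-40.8   0.  292.8]
47.0 [-38.7   0.  294.9]
```

```bash
python3 -m creep '[[[0,0.004,-0.028,0.133,0,0],[0,0.012,-0.056,0.267,0,0],[0,0.022,-0.083,0.4,0,0],[0,0.035,-0.109,0.533,0,0],[0,0.05,-0.133,0.667,0,0]]]';python3 -m creep '[[[0,0,0,0,0,0]]]'
python3 - <<'E'
from h import *
where();s=observe();print(np.round(s['joint_positions'],2))
cv2.imwrite('pics/w7.png',read_camera('wrist'))
cv2.imwrite('pics/s7.png',cv2.resize(read_camera('scene')[60:230,190:340],None,fx=3.5,fy=3.5,interpolation=cv2.INTER_CUBIC))
E
```

```text
clock: 8.05
tcp_pos: [0.522, 0.0233, 0.2605]
tcp_rot: [-2.645, 0.002, 1.649]
wrist_force: [-19.3, 15.3, 18.8]
width: 0.0254
clock: 8.15
tcp_pos: [0.5218, 0.0236, 0.256]
tcp_rot: [-2.639, 0.0, 1.649]
wrist_force: [14.5, 7.3, -10.0]
width: 0.0253
t 8.15 tcp machine mm [-56.8   0.  256. ] rot [-2.639  0.     1.649] F [ 14.5   7.3 -10. ] w 0.0253
[-0.07  0.56  0.43  1.94 -0.07 -0.13]
```

View pics/s7.png

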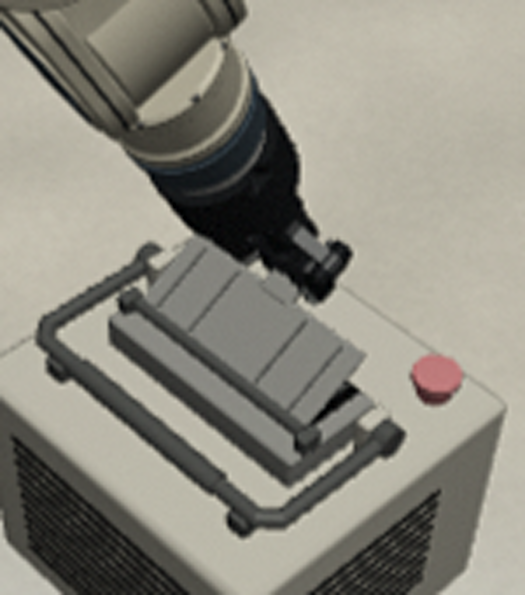

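View pics/w7.png

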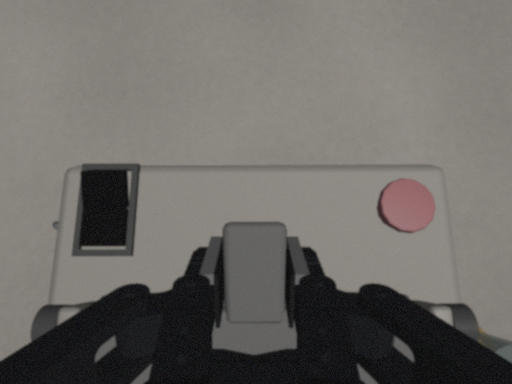

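```bash
python3 -m creep '[[[0,0,0,0,0,0],[0,0,0,0,0,0],[0,0,0,0,0,0]]]' 0.35
python3 - <<'E'
from h import *
where(); s=observe();print(np.round(s['joint_positions'],2))
mplan(-56,0,258,tilt=np.radians(-10))
E
```

```text
clock: 8.55
tcp_pos: [0.5193, 0.0224, 0.2602]
tcp_rot: [-2.641, 0.003, 1.649]
wrist_force: [-0.1, -0.8, 0.2]
width: 0.0557
t 8.55 tcp machine mm [-59.4  -0.9 260.2] rot [-2.641  0.003  1.649] F [-0.1 -0.8  0.2] w 0.0557
[-0.08  0.55  0.43  1.95 -0.08 -0.13]
row [0.003, 0.014, 0.001, -0.86, 0.003, -0.002] rows needed 4.5 dist mm [0.9 4.1 0.3] turn deg [-38.7   0.1  -0.1]
```

```bash
python3 -m creep '[[[0,0,0,-0.18,0,0],[0,0,0,-0.36,0,0],[0,0.007,0,-0.54,0,0],[0,0.014,0,-0.7,0,0],[0,0.014,0,-0.86,0,0]]]';python3 -m creep '[[[0,0,0,0,0,0]]]'
python3 - <<'E'
from h import *
where();s=observe();print(np.round(s['joint_positions'],2))
mplan(-56,0,258,tilt=np.radians(-10))
cv2.imwrite('pics/w8.png',read_camera('wrist'))
cv2.imwrite('pics/s8.png',cv2.resize(read_camera('scene')[60:230,190:340],None,fx=3.5,fy=3.5,interpolation=cv2.INTER_CUBIC))
E
```

```text
clock: 9.05
tcp_pos: [0.5229, 0.0228, 0.2591]
tcp_rot: [2.96, 0.003, 1.649]
wrist_force: [-0.7, -0.4, 0.1]
width: 0.0553
clock: 9.15
tcp_pos: [0.5195, 0.0232, 0.2588]
tcp_rot: [2.964, 0.003, 1.648]
wrist_force: [0.1, -0.4, -0.5]
width: 0.0556
t 9.15 tcp machine mm [-5.910e+01 -2.000e-01  2.588e+02] rot [2.964 0.003 1.648] F [ 0.1 -0.4 -0.5] w 0.0556
[-0.14  0.08 -0.15  1.17  0.04 -0.21]
row [0.001, 0.01, 0.004, 0.004, 0.004, -0.001] rows needed 0.1 dist mm [0.2 2.9 1.3] turn deg [ 0.2  0.2 -0.1]
```

View pics/s8.png

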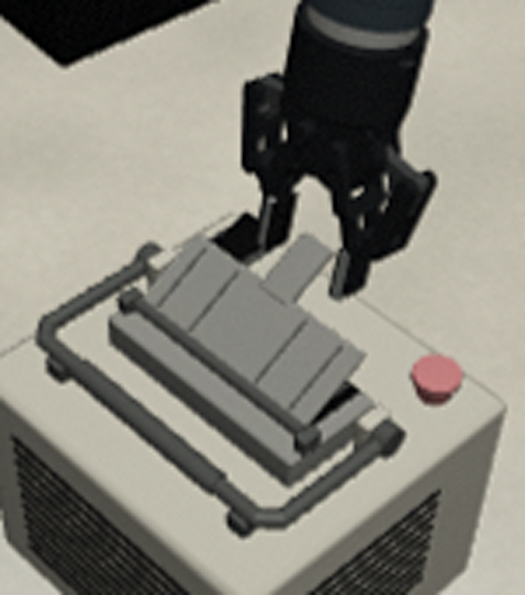

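View pics/w8.png

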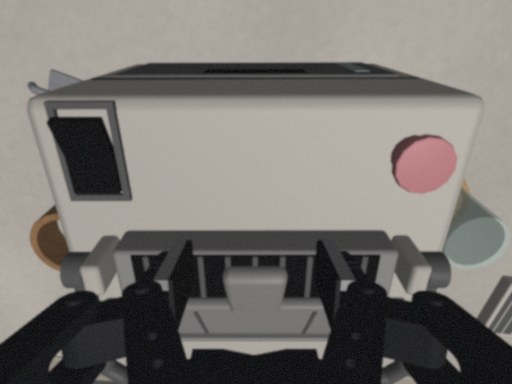

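```bash
cat > fa.py <<'E'
from h import *
from scipy.optimize import least_squares
def ang(obs,guess=.5):
    p=np.load('pose.npy');f=lambda a:np.concatenate([proj(c,M(p[:3],flap_pt(a[0],*P)))[0]-o for c,P,o in obs])
    r=least_squares(f,[guess],loss='soft_l1');return np.degrees(r.x[0]).round(1),np.round(r.fun,1)
E
python3 - <<'E'
from fa import *
S=lambda u,v:np.array((u/3.5+190-.4,v/3.5+60-.4))
cs=cam('scene');cw=cam('wrist')
print(ang([(cs,(100,-13,4),S(307,234)),(cs,(100,13,4),S(336,256)),(cs,(60,75,3),S(364,352))]))
print(ang([(cw,(100,-13,4),np.array([225,267.])),(cw,(100,13,4),np.array([286,267.]))]))
E
```

```text
(np.float64(26.3), array([-0.6,  0.2, -0.4, -0.2,  0.3,  1.6]))
(np.float64(27.3), array([-3.2, -0.1,  1.4, -0. ]))
```

```bash
python3 -m creep '[[[0,0.009,0,0,0,0],[0,0.009,0,0,0,0],[0,0.009,0,0,0,0],[0,0.009,0,0,0,0],[0,0.009,0,0,0,0]]]' 0.75 25
python3 - <<'E'
from h import *
where()
E
python3 -m creep '[[[0,0.011,-0.019,0.102,0,0],[0,0.024,-0.036,0.204,0,0],[0,0.038,-0.053,0.309,0,0],[0,0.054,-0.068,0.411,0,0],[0,0.054,-0.068,0.411,0,0]]]'
python3 - <<'E'
from h import *
where();s=observe();print(np.round(s['joint_positions'],2))
cv2.imwrite('pics/w9.png',read_camera('wrist'))
cv2.imwrite('pics/s9.png',cv2.resize(read_camera('scene')[60:230,190:340],None,fx=3.5,fy=3.5,interpolation=cv2.INTER_CUBIC))
E
```

```text
clock: 9.75
tcp_pos: [0.5269, 0.024, 0.2581]
tcp_rot: [2.968, 0.0, 1.65]
wrist_force: [-0.0, 5.2, 1.5]
width: 0.0255
t 9.75 tcp machine mm [-51.7   0.  258.1] rot [2.968 0.    1.65 ] F [-0.   5.2  1.5] w 0.0255
clock: 10.25
tcp_pos: [0.539, 0.0251, 0.2798]
tcp_rot: [-2.984, -0.0, 1.65]
wrist_force: [-5.7, 4.3, 5.3]
width: 0.0256
t 10.25 tcp machine mm [-3.950e+01  2.000e-01  2.798e+02] rot [-2.984 -0.     1.65 ] F [-5.7  4.3  5.3] w 0.0256
[-0.09  0.34  0.25  1.64 -0.03 -0.17]
```

View pics/s9.png

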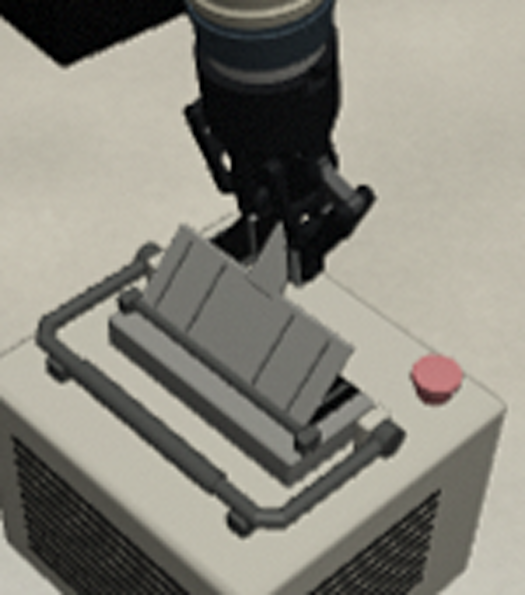

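View pics/w9.png

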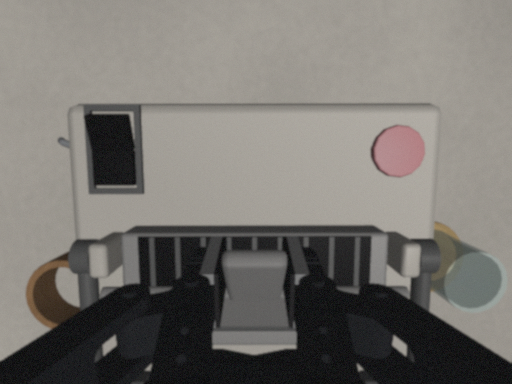

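```bash
python3 -m creep '[[[0,0,0,0,0,0],[0,0,0,0,0,0],[0,0,0,0,0,0]]]' 0.35
python3 - <<'E'
from h import *
where()
im=read_camera('wrist');where();cv2.imwrite('pics/w10.png',im);cv2.imwrite('pics/w10b.png',cv2.resize(im[190:384,150:370],None,fx=3,fy=3,interpolation=cv2.INTER_CUBIC))
cv2.imwrite('pics/s10.png',cv2.resize(read_camera('scene')[110:210,215:315],None,fx=6,fy=6,interpolation=cv2.INTER_CUBIC))
E
```

```text
clock: 10.65
tcp_pos: [0.5385, 0.024, 0.2812]
tcp_rot: [-2.993, 0.002, 1.649]
wrist_force: [-0.2, -0.3, -0.2]
width: 0.0553
t 10.65 tcp machine mm [-40.1  -0.8 281.2] rot [-2.993e+00  2.000e-03  1.649e+00] F [-0.2 -0.3 -0.2] w 0.0553
t 10.7 tcp machine mm [-40.2  -0.8 281.3] rot [-2.993e+00  2.000e-03  1.649e+00] F [ 0.5  0.2 -0.2] w 0.0555
```

View pics/s10.png

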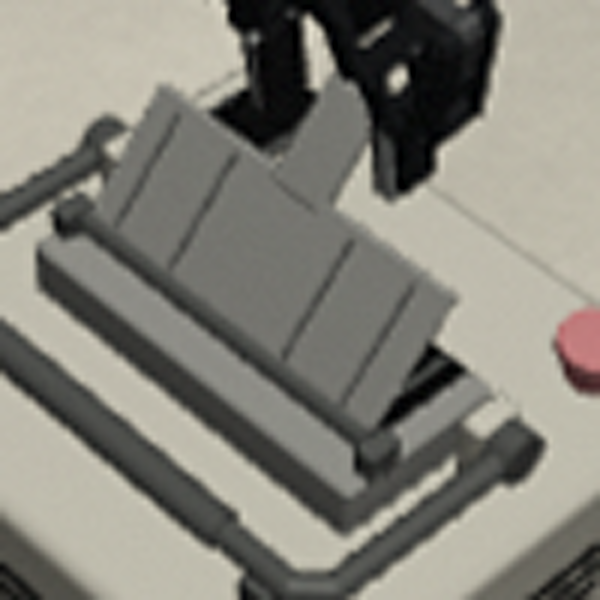

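View pics/w10b.png

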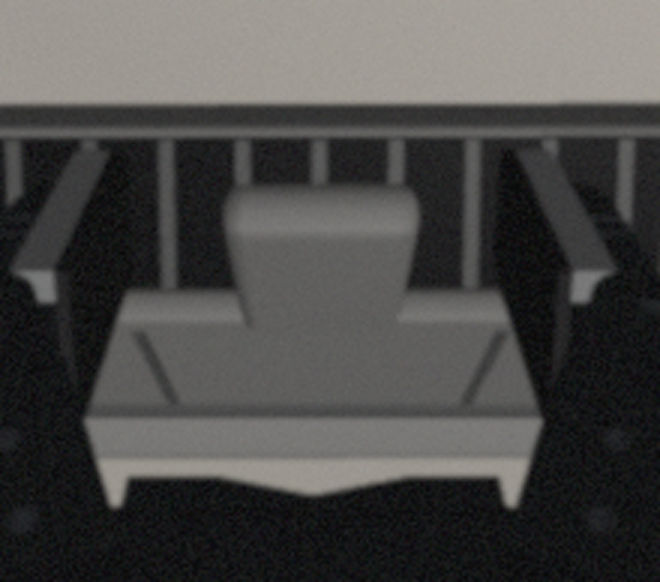

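Run:
```python
from fa import *
S=lambda u,v:np.array((u/6+215-.4,v/6+110-.4));W=lambda u,v:np.array((u/3+150-.3,v/3+190-.3))
cs=cam('scene');cw=cam('wrist')
print(ang([(cs,(60,-75,3),S(163,86)),(cs,(60,75,3),S(458,297)),(cs,(100,-13,4),S(338,78))],.8))
print(ang([(cs,(60,75,3),S(458,297))],.8))
print(ang([(cw,(100,-13,4),W(232,236)),(cw,(100,13,4),W(412,236))],.8))
print(ang([(cw,(100,-13,-4),W(226,190)),(cw,(100,13,-4),W(418,190))],.8))
print(ang([(cw,(60,-40,3),W(130,325)),(cw,(60,40,3),W(510,325))],.8))
```

```text
(np.float64(44.1), array([ 0.3, -0.2, -0.2,  0.4,  0.2, -0.7]))
(np.float64(43.8), array([-0.1,  0.5]))
(np.float64(47.7), array([-6.1, -0.1,  1.2, -0. ]))
(np.float64(48.6), array([-3.2, -0. , -1.7,  0. ]))
(np.float64(47.6), array([-20.5,  -0.2,  17.2,  -0. ]))
```

```bash
python3 -m creep '[[[0,-0.015,-0.1,0,0,0],[0,-0.03,-0.2,0,0,0],[0,-0.045,-0.3,-0.09,0,0],[0,-0.059,-0.396,-0.19,0,0],[0,-0.059,-0.396,-0.19,0,0]]]'
python3 - <<'E'
from h import *
where();s=observe();print(np.round(s['joint_positions'],2))
mplan(-40,0,400)
E
```

```text
clock: 11.25
tcp_pos: [0.5375, 0.0244, 0.407]
tcp_rot: [3.129, 0.004, 1.649]
wrist_force: [-0.3, -0.2, 0.1]
width: 0.0554
t 11.25 tcp machine mm [-4.10e+01 -4.00e-01  4.07e+02] rot [3.129 0.004 1.649] F [-0.3 -0.2  0.1] w 0.0554
[-0.11  0.25  0.45  1.76 -0.   -0.19]
row [0.001, 0.003, 0.023, 0.016, 0.005, -0.002] rows needed 0.1 dist mm [0.4 0.9 7. ] turn deg [ 0.7  0.2 -0.1]
```

```bash
python3 -m creep '[[[0,0,0,0,0,0],[0,0,0,0,0,0]]]' >/dev/null
python3 - <<'E'
from h import *
s=observe();im=read_camera('wrist');where();np.save('w11.npy',np.r_[s['tcp_pos'],s['tcp_rot']])
cv2.imwrite('pics/w11.png',cv2.resize(im[100:320,100:410],None,fx=2.5,fy=2.5,interpolation=cv2.INTER_CUBIC))
cv2.imwrite('pics/s11.png',cv2.resize(read_camera('scene')[110:210,215:315],None,fx=6,fy=6,interpolation=cv2.INTER_CUBIC))
cv2.imwrite('pics/t11.png',cv2.resize(read_camera('top')[115:275,180:400],None,fx=3.6,fy=3.6,interpolation=cv2.INTER_CUBIC))
E
```

```text
t 11.5 tcp machine mm [-40.4  -0.5 400.2] rot [-3.140e+00  2.000e-03  1.649e+00] F [0. 0. 0.] w 0.0551
```

View pics/s11.png

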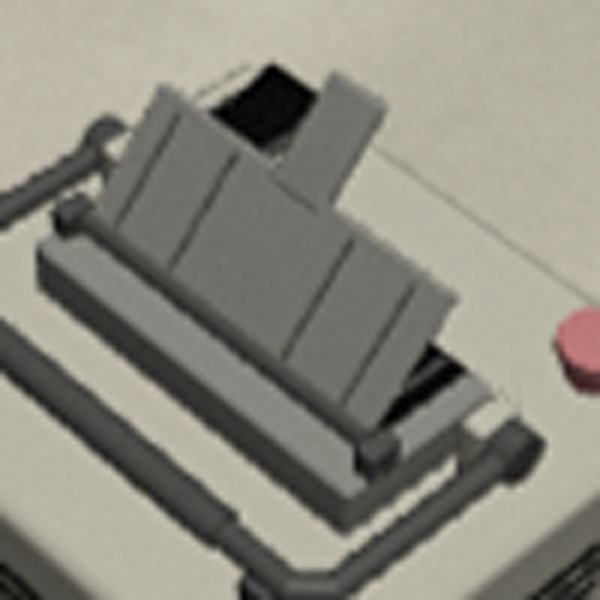

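View pics/w11.png

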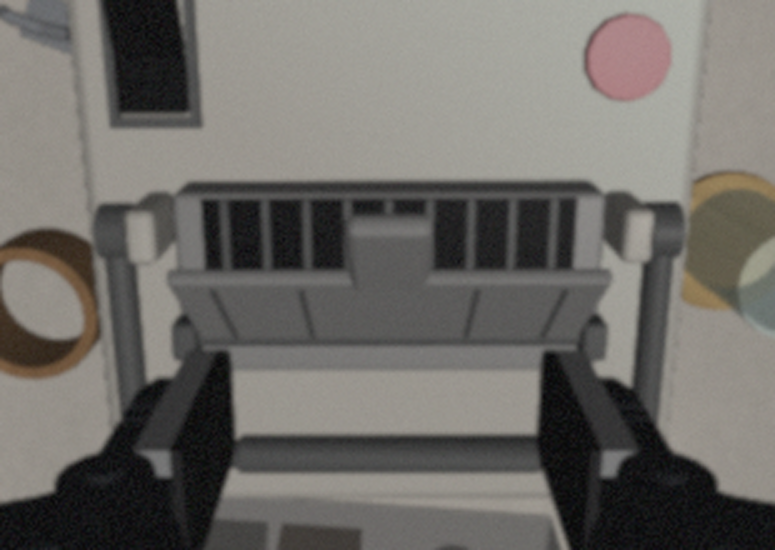

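View pics/t11.png

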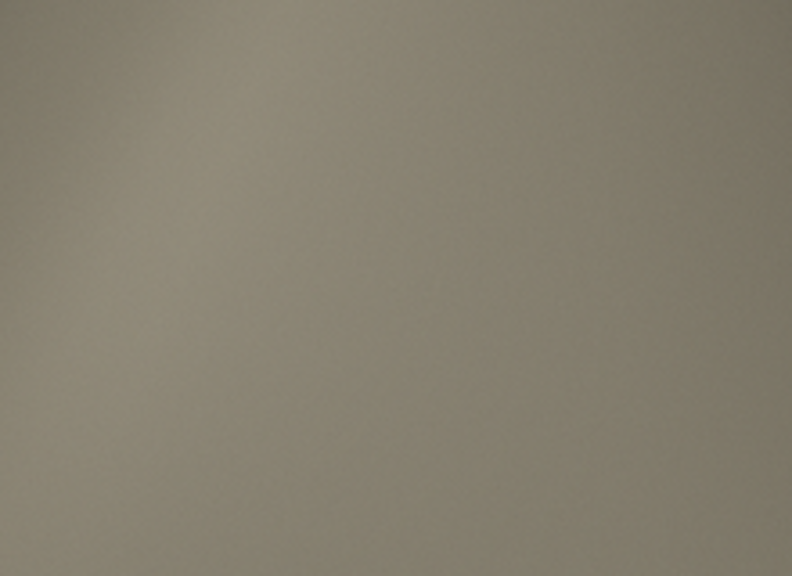

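```bash
cat > fit4.py <<'E'
from h import *
from scipy.optimize import least_squares
cs=cam('scene');w=np.load('w11.npy');cw=cam('wrist',dict(tcp_pos=w[:3],tcp_rot=w[3:]))
S=lambda u,v:(u/6+215-.4,v/6+110-.4);W=lambda u,v:(u/2.5+100-.3,v/2.5+100-.3)
n=np.nan
st=[('w',(-36,-85,226),W(178,194)),('w',(-36,85,226),W(602,192)),('w',(40,0,226),W(n,368)),('w',(80,0,222),W(n,453)),('w',(-20,0,222),W(n,231)),
('s',(40,85,226),S(349,490)),('s',(40,-85,226),S(42,245)),('s',(-120,130,200),(150+552/3-.5,90+260/3-.5)),('s',(120,130,200),(150+328/3-.5,90+432/3-.5))]
fl=[('w',(100,-13,4),W(350,235)),('w',(100,13,4),W(432,235)),('w',(100,0,-4),W(n,216)),('w',(60,-75,3),W(182,288)),('w',(60,75,3),W(600,287)),
('s',(100,-13,4),S(333,72)),('s',(100,13,4),S(386,106)),('s',(60,75,3),S(457,297)),('s',(60,-75,3),S(163,86))]
p0=np.load('pose.npy')[:3]
def mv(c,d):
    f,cx,cy,T=c;T=T.copy();T[:3,3]=T[:3,3]+d[:3];T[:3,:3]=T[:3,:3]@R.from_rotvec(d[3:]).as_matrix();return f,cx,cy,T
def res(q,split=False,use='ws'):
    p,a=q[:3],q[3];C={'w':mv(cw,q[4:10]),'s':mv(cs,q[10:16])}
    o=[proj(C[c],M(p,P))[0]-z for c,P,z in st if c in use]+[proj(C[c],M(p,flap_pt(a,*P)))[0]-z for c,P,z in fl if c in use]
    if split:return np.round(o,1).tolist()
    o=np.ravel(o);o=o[~np.isnan(o)]
    pr=np.r_[(q[:3]-p0)/[.002,.002,.01],q[4:7]/.002,q[7:10]/.006,q[10:13]/.002,q[13:]/.004]
    return np.r_[o,pr]
for use in('ws','w','s'):
    r=least_squares(lambda q:res(q,use=use),np.r_[p0,.78,np.zeros(12)],loss='soft_l1')
    cov=np.linalg.inv(r.jac.T@r.jac);print(use,'flap deg',np.degrees(r.x[3]).round(2),'sd',np.degrees(cov[3,3]**.5).round(2),'dpose mm',((r.x[:3]-p0)*1000).round(1));print(res(r.x,True,use))
E
python3 fit4.py
```

```text
ws flap deg 48.77 sd 0.62 dpose mm [ 0.1  0.3 -2.9]
[[-0.2, 0.4], [0.3, 1.5], [nan, 0.7], [nan, -1.7], [nan, 0.1], [-0.1, 1.7], [-1.3, -0.2], [3.1, -1.4], [0.5, 1.3], [-1.0, 0.8], [0.7, 0.9], [nan, -1.0], [-3.6, -1.9], [3.1, -1.2], [-0.1, -0.4], [-0.2, 0.1], [-0.4, 0.3], [-0.0, -0.7]]
w flap deg 48.86 sd 0.64 dpose mm [0.6 0.6 1.3]
[[-0.2, 0.6], [0.3, 1.1], [nan, 0.6], [nan, -1.8], [nan, -0.0], [-1.1, 1.0], [0.6, 1.0], [nan, -0.9], [-3.5, -1.6], [3.1, -1.4]]
s flap deg 47.1 sd 2.72 dpose mm [-0.6 -0.5 -2.7]
[[-0.4, 1.5], [-1.6, -0.3], [2.7, -1.6], [0.2, 1.1], [0.2, -0.3], [0.1, 0.2], [-0.4, 0.2], [0.1, -0.7]]
```

```bash
cat >> h.py <<'E'
def mplan2(x,y,z,phi):
    p=np.load('pose.npy');w=M(p[:3],(x,y,z))[0];B=R.from_euler('z',p[2])*R.from_euler('x',phi)*R.from_euler('xyz',[np.pi,0,np.pi/2])
    e=B.as_euler('xyz');plan(w,e[2],e[1],e[0])
E
python3 - <<'E'
from h import *
mplan2(-30,100,340,np.radians(-50))
E
```

```text
row [0.335, 0.034, 0.2, -0.002, -0.953, -0.001] rows needed 5.8 dist mm [100.5  10.2  59.9] turn deg [ -0.1 -49.9  -0. ]
```

```bash
python3 -m creep '[[[0.15,0,0,0,-0.19,0],[0.335,0,0,0,-0.38,0],[0.335,0,0,0,-0.57,0],[0.335,0,0,0,-0.76,0],[0.335,0,0,0,-0.95,0]]]'
python3 - <<'E'
from h import *
where();print(np.round(observe()['joint_positions'],2))
mplan2(-30,100,345,np.radians(-50))
E
```

```text
clock: 12.1
tcp_pos: [0.5307, 0.126, 0.4013]
tcp_rot: [3.138, 0.735, 1.649]
wrist_force: [-1.0, -0.5, -0.5]
width: 0.0549
t 12.1 tcp machine mm [-39.8 101.4 401.3] rot [3.138 0.735 1.649] F [-1.  -0.5 -0.5] w 0.0549
[ 0.42  0.41  0.48  1.93 -0.68  0.45]
row [0.122, 0.032, 0.143, 0.003, -0.175, -0.001] rows needed 1.1 dist mm [36.7  9.6 42.8] turn deg [ 0.2 -7.9 -0. ]
```

```bash
python3 -m creep '[[[0.12,0.03,0.14,0,0,0],[0.12,0.03,0.14,0,0,0],[0.12,0.03,0.14,0,0,0]]]'>/dev/null
python3 - <<'E'
from h import *
where();s=observe();print(np.round(s['joint_positions'],2));im=read_camera('wrist');s2=observe();print(np.round((s2['tcp_pos']-s['tcp_pos'])*1000,1))
np.save('w12.npy',np.r_[(s['tcp_pos']+s2['tcp_pos'])/2,s['tcp_rot']])
cv2.imwrite('pics/w12.png',im);cv2.imwrite('pics/w12b.png',cv2.resize(im,None,fx=1.5,fy=1.5,interpolation=cv2.INTER_CUBIC))
E
```

```text
t 12.4 tcp machine mm [-31.3  98.8 345.1] rot [-3.139  0.73   1.65 ] F [-0.4 -0.7  1.2] w 0.0553
[ 0.41  0.42  0.35  1.79 -0.68  0.43]
[ 0.3 -0.2  2. ]
```

View pics/w12b.png

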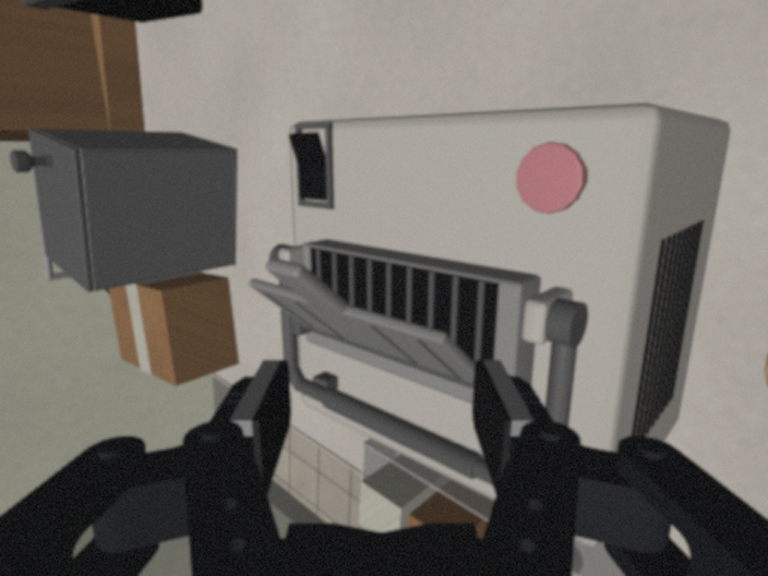

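Run:
```python
import cv2
im=cv2.imread('pics/w12.png')
cv2.imwrite('pics/w12z.png',cv2.resize(im[150:290,155:355],None,fx=4,fy=4,interpolation=cv2.INTER_CUBIC))
```

```text
(no output)
```

View pics/w12z.png

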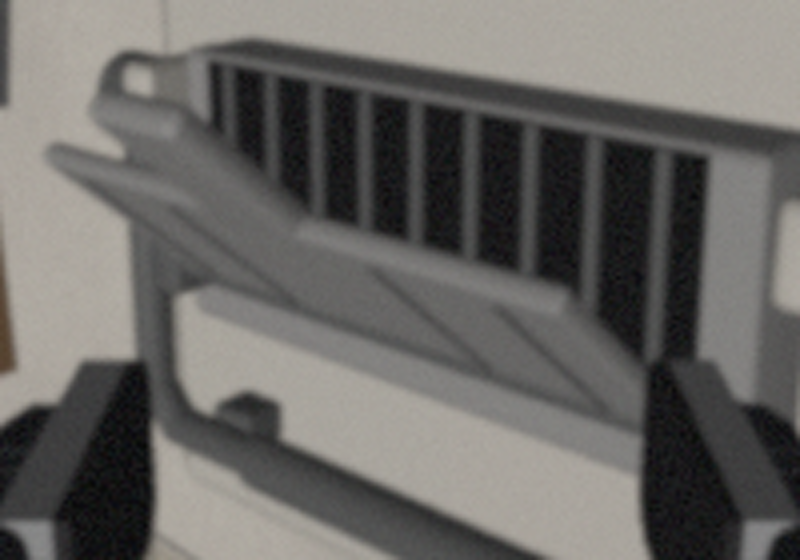

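```bash
cat > fit5.py <<'E'
import fit4 as F
from h import *
from scipy.optimize import least_squares
w=np.load('w12.npy');cw2=cam('wrist',dict(tcp_pos=w[:3],tcp_rot=w[3:]))
Z=lambda u,v:np.array((u/4+155-.4,v/4+150-.4));B=lambda u,v:np.array((u/1.5-.3,v/1.5-.3))
st=[((-36,85,226),Z(772,155)),((-36,-85,226),Z(192,55)),((40,-85,226),Z(197,303)),((40,'y0',226),Z(640,470)),((-118,-128,200),B(294,124)),((-118,128,200),B(657,106)),((80,'y1',222),Z(420,522))]
fl=[((60,75,3),Z(563,310)),((60,75,-3),Z(577,290)),((100,13,4),Z(172,137)),((100,13,-4),Z(187,117)),((60,-75,0),Z(50,155)),((100,-13,-4),Z(95,100))]
def res(q,split=False):
    p,a=q[:3],q[3];c=F.mv(cw2,q[4:10]);ys={'y0':q[10]*100,'y1':q[11]*100};o=[]
    for P,z in st:
        P=[ys.get(v,v) if isinstance(v,str) else v for v in P];o.append(proj(c,M(p,P))[0]-z)
    for P,z in fl:o.append(proj(c,M(p,flap_pt(a,*P)))[0]-z)
    if split:return np.round(o,1).tolist()
    return np.r_[np.ravel(o),(q[:3]-F.p0)/[.002,.002,.01],q[4:7]/.003,q[7:10]/.01]
r=least_squares(res,np.r_[F.p0,.78,np.zeros(6),.5,.0],loss='soft_l1')
cov=np.linalg.inv(r.jac.T@r.jac)
print('side flap',np.degrees(r.x[3]),np.degrees(cov[3,3]**.5),np.round(r.x,4));print(res(r.x,True))
for a in (42,44,46,48,50):
    rr=least_squares(lambda q:res(np.r_[q[:3],np.radians(a),q[3:]]),np.r_[F.p0,np.zeros(6),.5,.0],loss='soft_l1');print(a,rr.cost)
E
python3 fit5.py | tail -8
```

```text
side flap 51.123793324558 0.6934977475289574 [ 5.779e-01  2.800e-02  8.140e-02  8.923e-01  1.200e-03  1.000e-04
  2.000e-03  9.000e-04 -2.000e-04 -1.300e-03  5.940e-01 -6.620e-02]
[[1.2, -1.0], [-0.1, -2.9], [1.5, 1.1], [-0.1, 0.4], [-2.8, -0.1], [-0.4, 0.0], [-0.1, 0.3], [-0.6, 3.0], [-0.7, -0.0], [-0.7, 4.4], [0.8, -0.5], [0.3, -0.5], [1.6, -1.5]]
42 67.58718780664483
44 50.86557430858545
46 35.95315972666679
48 23.87457708565577
50 16.499908866291833
```

```bash
cat > ov.py <<'E'
import fit4 as F, fit5 as G
from h import *
from scipy.optimize import least_squares
def sres(q):
    p=q[:3];c=F.mv(G.cw2,q[4:10]);ys={'y0':q[10]*100,'y1':q[11]*100}
    o=[proj(c,M(p,[ys.get(v,v) if isinstance(v,str) else v for v in P]))[0]-z for P,z in G.st]
    cw=F.mv(F.cw,q[12:18]);cs=F.mv(F.cs,q[18:24]);C={'w':cw,'s':cs}
    o+=[np.nan_to_num(proj(C[k],M(p,P))[0]-z) for k,P,z in F.st]
    return np.r_[np.ravel(o),(p-F.p0)/[.002,.002,.01],q[4:7]/.003,q[7:10]/.01,q[12:15]/.003,q[15:18]/.01,q[18:21]/.003,q[21:24]/.005]
q=least_squares(sres,np.r_[F.p0,.8,np.zeros(6),.5,0,np.zeros(12)],loss='soft_l1').x
p=q[:3];print(np.round((p-F.p0)*1000,1),np.round(q[4:10],4),np.round(q[12:],4))
def draw(fn,out,c,off,k,e):
    im=cv2.imread(fn)
    for a,col in((44,(0,255,0)),(47,(0,255,255)),(50,(0,0,255))):
        a=np.radians(a)
        for o in(-1,1):
            P=[flap_pt(a,r_,y_,o*t) for r_,y_,t in((0,75,3),(60,75,3),(60,13,3),(60,13,4),(100,13,4),(100,-13,4),(60,-13,4),(60,-13,3),(60,-75,3),(0,-75,3))]
            z=((proj(c,M(p,np.array(P)))-off+e)*k).astype(int);cv2.polylines(im,[z],False,col,1,cv2.LINE_AA)
    for P in([(-36,-85,226),(40,-85,226),(40,85,226),(-36,85,226),(-36,-85,226)],[(80,-65,222),(80,65,222)]):
        z=((proj(c,M(p,np.array(P,float)))-off+e)*k).astype(int);cv2.polylines(im,[z],False,(255,0,0),1,cv2.LINE_AA)
    cv2.imwrite(out,im)
draw('pics/w12z.png','pics/o12.png',F.mv(G.cw2,q[4:10]),np.array([155,150]),4,.4)
draw('pics/w11.png','pics/o11.png',F.mv(F.cw,q[12:18]),np.array([100,100]),2.5,.3)
draw('pics/s11.png','pics/os.png',F.mv(F.cs,q[18:24]),np.array([215,110]),6,.4)
E
python3 ov.py|tail -3
```

```text
50 16.499908866291833
[-0.7 -0.7 -0.5] [ 0.0007  0.001   0.0009  0.0006 -0.0056 -0.0028] [-0.0003 -0.0005  0.0053  0.002  -0.0021  0.0024  0.0012  0.0011  0.0009
  0.0002 -0.0003 -0.0019]
```

View pics/o12.png

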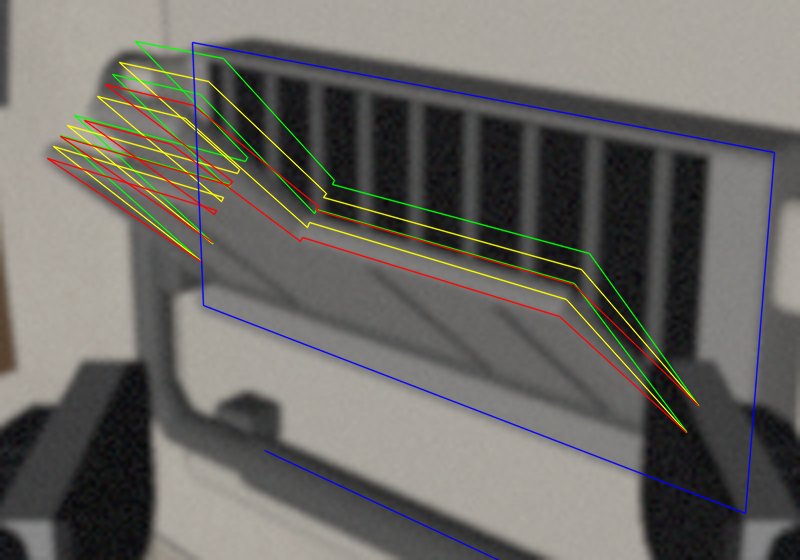

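View pics/o11.png

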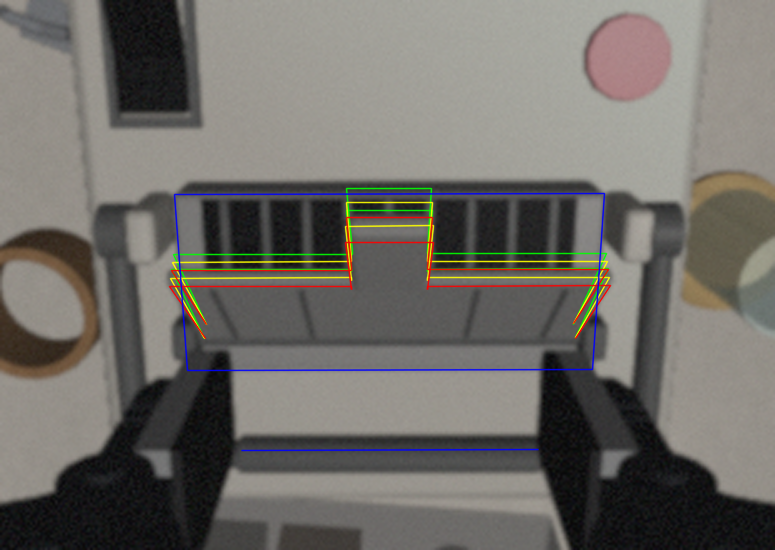

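View pics/os.png

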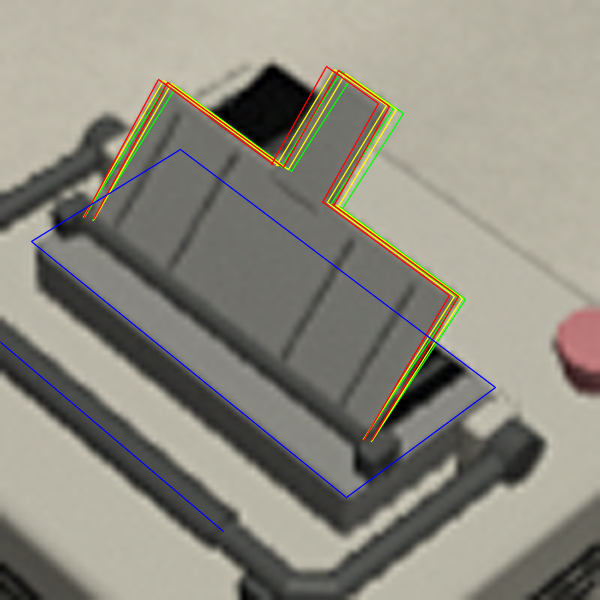

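```bash
python3 -m creep '[[[-0.12,-0.03,-0.14,0,0,0],[-0.2,-0.03,-0.16,0,0.25,0],[-0.2,-0.03,-0.16,0,0.44,0],[-0.2,-0.03,-0.16,0,0.63,0],[-0.2,-0.03,-0.16,0,0.82,0]]]'
python3 - <<'E'
from h import *
where();print(np.round(observe()['joint_positions'],2))
mplan(-40,0,360,tilt=np.radians(8.5))
E
```

```text
clock: 12.95
tcp_pos: [0.5312, 0.1104, 0.4266]
tcp_rot: [3.131, 0.122, 1.647]
wrist_force: [0.2, 0.2, -0.9]
width: 0.0557
t 12.95 tcp machine mm [-40.5  85.8 426.6] rot [3.131 0.122 1.647] F [ 0.2  0.2 -0.9] w 0.0557
[ 0.12  0.28  0.54  1.83 -0.12  0.04]
row [-0.257, -0.0, 0.255, 0.202, 0.155, -0.014] rows needed 2.2 dist mm [-77.   -0.   76.6] turn deg [ 9.1  7.  -0.6]
```

```bash
python3 -m creep '[[[-0.15,0,0,0.1,0.155,0],[-0.257,0,0.1,0.2,0.155,-0.014],[-0.257,0,0.2,0.2,0.155,-0.014],[-0.257,0,0.255,0.2,0.155,-0.014],[-0.257,0,0.255,0.2,0.155,-0.014]]]' >/dev/null
python3 - <<'E'
from h import *
where();print(np.round(observe()['joint_positions'],2))
mplan(-40,0,282,tilt=np.radians(8.5))
E
```

```text
t 13.45 tcp machine mm [-40.8  -1.5 356.6] rot [-2.986  0.007  1.648] F [-0.4  0.1  0.2] w 0.0554
[-0.09  0.35  0.46  1.83 -0.03 -0.17]
row [0.007, 0.041, 0.245, -0.009, 0.008, -0.004] rows needed 1.5 dist mm [ 2.  12.3 73.6] turn deg [-0.4  0.4 -0.2]
```

```bash
python3 -m creep '[[[0.005,0.02,0.06,0,0.008,0],[0.005,0.03,0.12,0,0.008,0],[0.005,0.037,0.19,0,0.008,0],[0.005,0.041,0.245,0,0.008,0],[0.005,0.041,0.245,0,0.008,0]]]' >/dev/null; python3 -m creep '[[[0,0,0,0,0,0],[0,0,0,0,0,0],[0,0,0,0,0,0],[0,0,0,0,0,0],[0,0,0,0,0,0]]]' 0.75 25 | tail -2
python3 - <<'E'
from h import *
where();print(np.round(observe()['joint_positions'],2))
cv2.imwrite('pics/w13.png',read_camera('wrist'))
where()
E
```

```text
wrist_force: [-2.4, -3.8, 6.4]
width: 0.0252
t 14.45 tcp machine mm [-39.4   0.4 283.3] rot [-2.988e+00  2.000e-03  1.649e+00] F [-2.4 -3.8  6.4] w 0.0252
[-0.09  0.34  0.26  1.64 -0.03 -0.17]
t 14.5 tcp machine mm [-39.4   0.3 283.3] rot [-2.988e+00  2.000e-03  1.649e+00] F [-2.  -3.3  6.4] w 0.0253
```

View pics/w13.png

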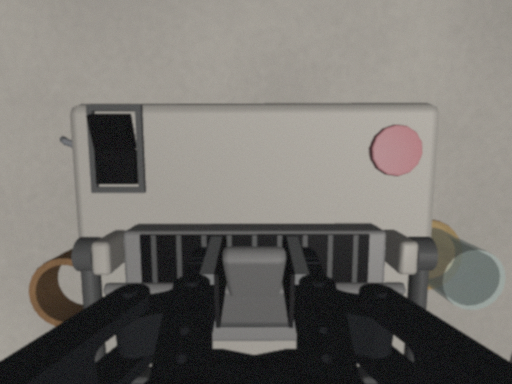

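```bash
python3 -m creep '[[[0,-0.005,0.0085,-0.048,0,0],[0,-0.01,0.017,-0.096,0,0],[0,-0.01,0.017,-0.096,0,0],[0,-0.01,0.017,-0.096,0,0]]]'; python3 -m creep '[[[0,0,0,0,0,0],[0,0,0,0,0,0],[0,0,0,0,0,0]]]' 0.35 ; python3 -m creep '[[[0,-0.015,-0.1,0,0,0],[0,-0.03,-0.2,0,0,0],[0,-0.045,-0.3,-0.07,0,0],[0,-0.055,-0.396,-0.11,0,0],[0,-0.055,-0.396,-0.11,0,0]]]' >/dev/null;  python3 -m creep '[[[0,0,0,0,0,0],[0,0,0,0,0,0]]]' >/dev/null
python3 - <<'E'
from h import *
where();s=observe();im=read_camera('wrist');where();np.save('w14.npy',np.r_[s['tcp_pos'],s['tcp_rot']])
cv2.imwrite('pics/w14.png',cv2.resize(im[100:320,100:410],None,fx=2.5,fy=2.5,interpolation=cv2.INTER_CUBIC))
cv2.imwrite('pics/s14.png',cv2.resize(read_camera('scene')[110:210,215:315],None,fx=6,fy=6,interpolation=cv2.INTER_CUBIC))
E
```

```text
clock: 14.9
tcp_pos: [0.5351, 0.025, 0.2784]
tcp_rot: [-3.062, 0.002, 1.649]
wrist_force: [-3.7, -4.3, 10.3]
width: 0.0254
clock: 15.2
tcp_pos: [0.5353, 0.0258, 0.2763]
tcp_rot: [-3.06, -0.0, 1.649]
wrist_force: [0.0, 0.2, 0.5]
width: 0.0558
t 15.9 tcp machine mm [-50.2   1.1 395.2] rot [ 3.138 -0.     1.649] F [-0.5 -0.2  0.6] w 0.0558
t 15.95 tcp machine mm [-50.2   1.  395. ] rot [ 3.139 -0.     1.649] F [ 0.1 -0.1  0.1] w 0.0555
```

View pics/w14.png

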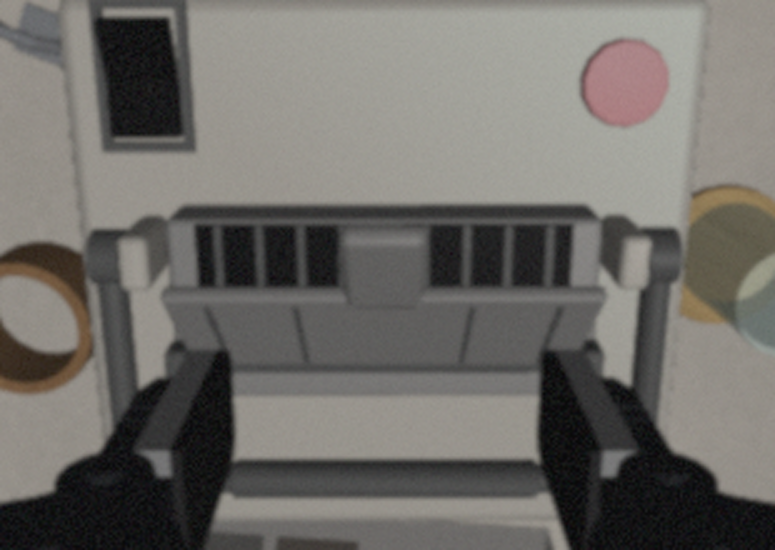

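View pics/s14.png

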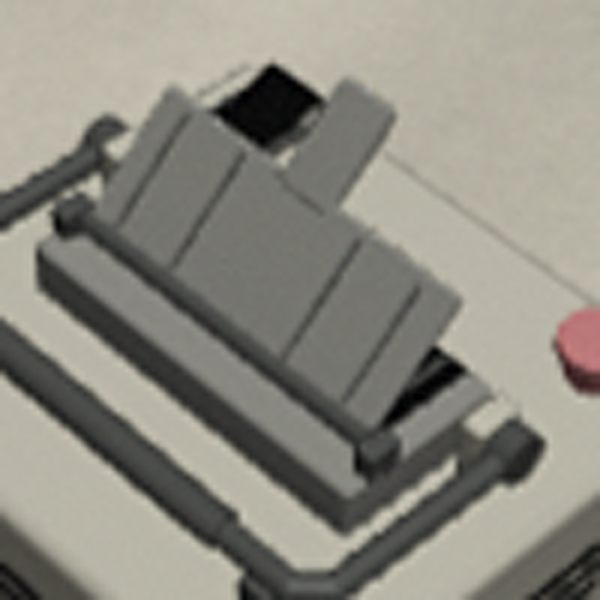

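```bash
cat > fit6.py <<'E'
import fit4 as F
from h import *
from scipy.optimize import least_squares
n=np.nan
def run(wn,st,fl):
    w=np.load(wn);F.cw=cam('wrist',dict(tcp_pos=w[:3],tcp_rot=w[3:]));F.st=st+[s for s in F.st if s[0]=='s'];F.fl=fl
    for use in('ws','w','s'):
        r=least_squares(lambda q:F.res(q,use=use),np.r_[F.p0,.78,np.zeros(12)],loss='soft_l1')
        print(wn,use,'flap',np.degrees(r.x[3]).round(2),F.res(r.x,True,use)[-6:])
S,W=F.S,F.W
print('----')
run('w11.npy',[('w',(-36,-85,226),W(178,194)),('w',(-36,85,226),W(602,192)),('w',(40,0,226),W(n,368)),('w',(80,0,222),W(n,453)),('w',(-20,0,222),W(n,231))],
 [('w',(100,0,-4),W(n,215)),('w',(60,0,-3),W(n,270)),('s',(100,-13,4),S(333,72)),('s',(100,13,4),S(386,106)),('s',(60,75,3),S(457,297)),('s',(60,-75,3),S(163,86))])
run('w14.npy',[('w',(-36,-85,226),W(172,219)),('w',(-36,85,226),W(600,218)),('w',(40,0,226),W(n,393)),('w',(80,0,222),W(n,478)),('w',(-20,0,222),W(n,256))],
 [('w',(100,0,-4),W(n,229)),('w',(60,0,-3),W(n,289)),('s',(100,-13,4),S(345,77)),('s',(100,13,4),S(396,113)),('s',(60,75,3),S(463,299)),('s',(60,-75,3),S(173,82))])
E
python3 fit6.py | sed -n '/----/,$p'
```

```text
----
w11.npy ws flap 49.3 [[nan, -0.0], [nan, -0.4], [-0.2, -0.4], [-0.3, 0.1], [-0.5, 0.3], [-0.0, -0.7]]
w11.npy w flap 49.42 [[1.5, 0.4], [nan, 1.2], [nan, -0.8], [nan, -0.4], [nan, 0.2], [nan, -0.3]]
w11.npy s flap 47.1 [[2.7, -1.6], [0.2, 1.1], [0.2, -0.3], [0.1, 0.2], [-0.4, 0.2], [0.1, -0.7]]
w14.npy ws flap 45.18 [[nan, -0.1], [nan, -0.3], [-0.2, -0.6], [-0.1, -0.5], [-0.4, 0.2], [-0.4, 0.2]]
w14.npy w flap 45.33 [[1.4, 0.3], [nan, 1.2], [nan, -1.0], [nan, -0.3], [nan, 0.1], [nan, -0.2]]
w14.npy s flap 42.39 [[2.8, -1.6], [0.1, 1.1], [0.2, -0.4], [0.3, -0.3], [-0.3, 0.1], [-0.3, 0.3]]
```

```bash
python3 -m creep '[[[0,0,0,0,0,0],[0,0,0,0,0,0],[0,0,0,0,0,0],[0,0,0,0,0,0],[0,0,0,0,0,0]]]' 1 >/dev/null; python3 -m creep '[[[0,0,0,0,0,0],[0,0,0,0,0,0],[0,0,0,0,0,0],[0,0,0,0,0,0],[0,0,0,0,0,0]]]' >/dev/null
python3 - <<'E'
from h import *
where();im=read_camera('scene')[110:210,215:315]
b=cv2.resize(im,None,fx=6,fy=6,interpolation=cv2.INTER_CUBIC);a=cv2.imread('pics/s14.png');cv2.imwrite('pics/s15.png',b)
d=cv2.absdiff(a,b).max(2);print('diff mean/max in flap area',d[60:420,90:480].mean(),d[60:420,90:480].max())
print(cv2.phaseCorrelate(np.float32(a[60:420,90:480,1]),np.float32(b[60:420,90:480,1])))
mplan(-104,-95,300)
E
```

```text
t 17.0 tcp machine mm [-50.2   1.  396.4] rot [3.136 0.    1.649] F [-0.8 -0.1 -0.2] w -0.0003
diff mean/max in flap area 1.6548717948717948 8
((0.0288254778012913, -0.00919429748577727), 0.933837880452474)
row [-0.32, -0.181, 0.32, 0.007, 0.001, -0.001] rows needed 2.9 dist mm [-96.  -54.2  96.1] turn deg [ 0.3  0.  -0.1]
```

```bash
python3 -m creep '[[[-0.16,-0.14,0,0,0,0],[-0.32,-0.18,0,0,0,0],[-0.32,-0.18,0.15,0,0,0],[-0.32,-0.18,0.3,0,0,0],[-0.32,-0.18,0.45,0,0,0]]]' >/dev/null; python3 -m creep '[[[0,0,0,0,0,0]]]' >/dev/null
python3 - <<'E'
from h import *
where();s=observe();im=read_camera('wrist');where()
c=cam('wrist',s);p=np.load('pose.npy')
im=cv2.resize(im,None,fx=1.5,fy=1.5)
for P in((-104,-95,211),(-88,-95,203)):
    q=proj(c,M(p[:3],P))[0]*1.5;cv2.circle(im,tuple(int(v) for v in q),4,(0,0,255),1)
cv2.imwrite('pics/w16.png',im)
mplan(-103,-95,225)
E
```

```text
t 17.65 tcp machine mm [-106.8  -94.   255.9] rot [-3.137 -0.004  1.649] F [-0.8  0.2  0.3] w -0.0001
t 17.7 tcp machine mm [-104.9  -94.6  259.9] rot [ 3.140e+00 -1.000e-03  1.649e+00] F [-0.1 -0.1  1.1] w -0.0
row [-0.002, 0.006, 0.116, 0.002, -0.002, -0.001] rows needed 0.7 dist mm [-0.5  1.8 34.9] turn deg [ 0.1 -0.1 -0.1]
```

View pics/w16.png

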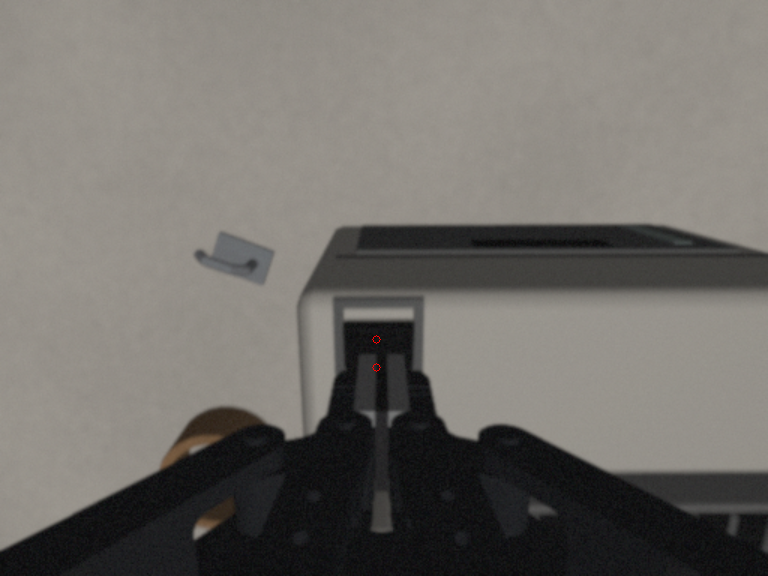

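```bash
python3 -m creep '[[[0,0,0.06,0,0,0],[0,0,0.11,0,0,0],[0,0,0.135,0,0,0],[0,0,0.155,0,0,0],[0,0,0.17,0,0,0]]]'; python3 -m creep '[[[0,0,0.006,0,0,0],[0,0,0.006,0,0,0]]]'
python3 - <<'E'
from h import *
where()
E
```

```text
clock: 18.2
tcp_pos: [0.4837, -0.0751, 0.2114]
tcp_rot: [3.134, 0.001, 1.649]
wrist_force: [-2.0, 0.0, 3.0]
width: -0.0001
clock: 18.4
tcp_pos: [0.4832, -0.075, 0.2088]
tcp_rot: [3.135, 0.001, 1.649]
wrist_force: [-1.2, -0.2, 1.2]
width: -0.0002
t 18.4 tcp machine mm [-103.1  -95.2  208.8] rot [3.135e+00 1.000e-03 1.649e+00] F [-1.2 -0.2  1.2] w -0.0002
```

```bash
python3 -m creep '[[[0,0,0.01,0,0,0],[0,0,0.01,0,0,0]]]'; python3 -m creep '[[[0,0,0.004,0,0,0],[0,0,0.004,0,0,0]]]'
```

```text
clock: 18.6
tcp_pos: [0.4832, -0.075, 0.206]
tcp_rot: [3.135, 0.001, 1.649]
wrist_force: [-0.3, -0.6, 4.9]
width: -0.0001
clock: 18.8
tcp_pos: [0.4832, -0.0751, 0.2059]
tcp_rot: [3.134, 0.002, 1.649]
wrist_force: [-5.0, 0.2, 16.6]
width: -0.0
```

```bash
python3 -m creep '[[[0,0,-0.1,0,0,0],[0,0,-0.25,0,0,0],[0,0,-0.4,0,0,0],[0,-0.1,-0.5,0,0,0],[0,-0.2,-0.5,0,0,0]]]'; python3 -m creep '[[[-0.2,-0.2,0,0,0,0],[-0.4,-0.25,0,0,0,0],[-0.6,-0.25,0,0,0,0],[-0.6,-0.25,0,0,0,0],[-0.6,-0.25,0,0,0,0]]]'; python3 -m creep '[[[0,0,0,0,0,0]]]' >/dev/null
python3 - <<'E'
from h import *
im=read_camera('scene');cv2.imwrite('pics/s17.png',cv2.resize(im[60:310,140:390],None,fx=2.3,fy=2.3,interpolation=cv2.INTER_CUBIC))
cv2.imwrite('pics/s17z.png',cv2.resize(im[110:210,215:315],None,fx=6,fy=6,interpolation=cv2.INTER_CUBIC))
t=read_camera('top');cv2.imwrite('pics/t17.png',cv2.resize(t[100:290,140:400],None,fx=3,fy=3,interpolation=cv2.INTER_CUBIC))
where()
E
```

```text
clock: 19.3
tcp_pos: [0.423, -0.0799, 0.3571]
tcp_rot: [3.131, 0.003, 1.65]
wrist_force: [-0.2, -1.0, -0.2]
width: -0.0001
clock: 19.8
tcp_pos: [0.3609, -0.2698, 0.3522]
tcp_rot: [3.137, 0.0, 1.644]
wrist_force: [0.9, 0.9, -0.4]
width: 0.0002
t 20.0 tcp machine mm [-239.1 -274.3  353.5] rot [3.136 0.    1.649] F [0.4 1.  0.3] w -0.0
```

View pics/s17.png

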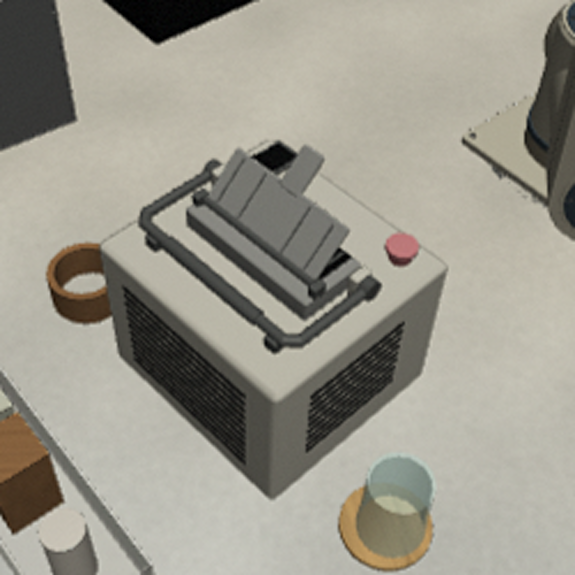

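View pics/s17z.png

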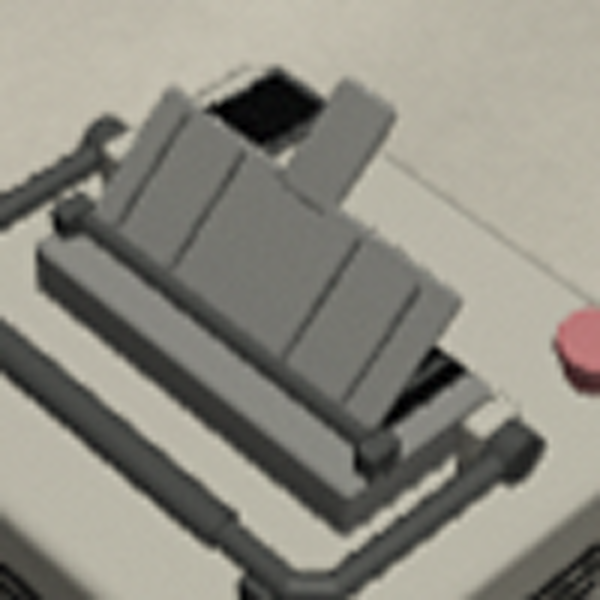

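View pics/t17.png

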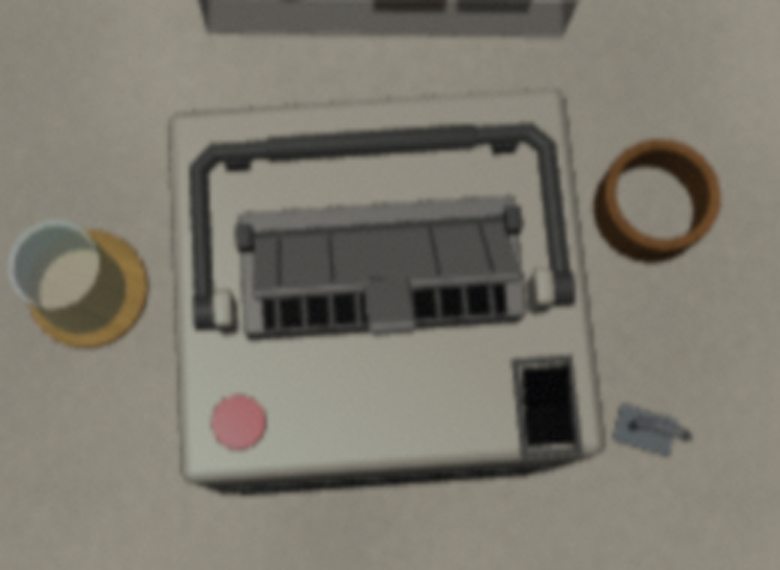

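Run:
```python
from h import *
from scipy.optimize import least_squares
c=cam('top');p0=np.load('pose.npy')[:3]
Q=lambda u,v:np.array((u/3+140-.4,v/3+100-.4))
st=[((-36,85,226),Q(247,337)),((-36,-85,226),Q(522,320)),((40,85,226),Q(240,213)),((40,-85,226),Q(515,196)),((80,0,222),Q(372,144))]
fl=[((100,13,-4),Q(371,332)),((100,-13,-4),Q(413,330)),((60,75,-1),Q(253,296)),((60,-75,-1),Q(523,281))]
f=lambda q:np.r_[np.ravel([proj(c,M(q[:3],P))[0]-z for P,z in st]+[proj(c,M(q[:3],flap_pt(q[3],*P)))[0]-z for P,z in fl]),(q[:3]-p0)/[.003,.003,.01]]
r=least_squares(f,np.r_[p0,.78],loss='soft_l1');print(np.degrees(r.x[3]),np.round(r.fun,1).tolist())
a,b=cv2.imread('pics/s14.png'),cv2.imread('pics/s17z.png');d=cv2.absdiff(a,b).max(2);print('flap change',cv2.phaseCorrelate(np.float32(a[150:420,90:480,1]),np.float32(b[150:420,90:480,1])))
t0=cv2.imread('pics/top0.png');t=read_camera('top')
for n,(y,x,h,w) in dict(stopper=(228,205,26,28),beaker=(165,138,55,55),tape=(143,335,45,48),hook=(230,342,26,32)).items():
    g=lambda i:np.float32(i[y:y+h,x:x+w,1]);print(n,np.round(cv2.phaseCorrelate(g(t0),g(t))[0],2))
```

```text
46.371342947989916 [-1.0, -0.2, 2.0, -0.5, -0.6, 0.2, 0.3, 0.2, 0.2, 0.4, -0.8, 0.4, 1.5, 0.0, 0.0, -0.0, -0.6, -0.7, -0.3, -0.1, -0.4]
flap change ((-0.003110617622439804, 5.01349992134692e-05), 0.9345162315368652)
stopper [-0.04  0.5 ]
beaker [ 0.01 -0.02]
tape [-0.19  0.46]
hook [-0.06  0.56]
```

Run:
```python
from bench import *
print(sign_off(),observe()['clock'])
```

```text
the job is handed in; nothing more can be done
the job is handed in; nothing more can be done
```

The dehumidifier is switched on, with its handle folded flat and its air flap raised to about 45°. I handed the job in about 20 s into the 58 s allowed, with the arm well clear of everything.

- **Handle:** I pushed it back and pressed it onto its stop. The fingertips stopped at 229.5 mm (230 expected for the folded grip), and the force rose to about 25 N. The pictures show it lying flat behind the outlet housing.
- **Flap:** The first lift ran into a wrist joint's limit. The joint read 1.95, right at the end of its range, so I regripped and lifted again. That overshot to about 49°, so I lowered the flap by about 4° and let go.
- **Flap angle checks:** These did not fully agree.

| View | Flap angle |
|---|---|
| Wrist camera | 45.3° |
| Wrist and scene cameras together | 45.2° |
| Top camera | 46.4° |
| Scene camera alone (uncertain by about 3°) | 42.4° |

- **Hold:** About 1.8 s passed between letting go of the flap and moving to the switch, and the flap did not move in that time. It was still unchanged after the press.
- **Switch:** I pressed the front end down until the fingertips stopped at 206 mm, the height given for "on", with 17 N. It looks level in the last picture.
- **Other things:** The stopper, beaker, coaster, tape roll and hook look where they started. An image comparison gave about half a pixel of shift on the stopper, tape roll and hook and none on the beaker. I put that down to image noise, since the arm did not go near them.

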